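# Ease the spring clip off a joystick shaft with a fork wedge

## Task

Take the forked wedge by its handle and slide its tines under the spring clip on the joystick's shaft until they have spread the clip and lifted it out of its groove; keep the wedge lying on the white washer while it works, pressing gently, so that the washer and not the shaft takes the load, and do not pull the clip out of the groove with the fingers. Then stand the wedge back on the bench, draw the loosened clip off the shaft and lay it flat, ears up, in the parts tray without letting it drop or fly off. Leave the loose things on the bench where they are.

Things in the scene. Friction and masses are not known exactly. Their poses are not given: they have to be found in the camera images.
- fork: Forked steel wedge, 160 g, with an upright black handle, standing on its flat underside. Origin: on the underside, below the handle's middle. x points to the tine tips, z up. Handle: 26 mm in x, 14 mm wide in y (pinch it across y), from z 15 to 70 mm. Two tines at |y| 8.5 to 16.5 mm with a 17 mm slot between, open at the tips, closed at x = 17 mm.
- fork_tip (a point): Point midway between the tine tips, on the underside, 97 mm ahead (+x) of the fork's origin. The tines are 1.5 mm thick here; their tops ramp up over 50 mm (15 degrees) to 15 mm thick at x = 47 mm and are level from there to the handle. A press of a few N on the washer keeps it lying there; the clip adds its own load.
- clip: Sprung steel retaining clip, 42 g, around the shaft: flat frame 26 mm long (x), 36 mm wide (y), 3 mm thick, with 2.5 mm ears along both y sides standing to z = 11 mm (rigid: grip across y). Sprung leaves inside grip the groove. Origin: middle of the underside, on the shaft axis; z up. Slide the fork along its x, from either end; freeing it takes up to about 20 N of lift.
- joystick: Joystick, underside up, on the panel: fixed, 62 mm square. Origin: on the axis of its upright 13 mm steel shaft, on the panel's face; z up. The white washer (radius 26 mm) has its top at 31 to 35 mm (varies, not measured: feel for it). In the groove the clip's underside is at 38 mm; at 43.5 mm or more it is free, held by some 3 N of friction. Shaft top: 63 mm.
- tray: Grey open parts tray, fixed, outside 120 mm (x) by 110 mm (y) by 25 mm high, walls 4 mm, floor 4 mm. Origin: middle of its underside.
- tape: Yellow tape measure, 70 x 36 x 62 mm, loose bystander; origin under its middle.
- driver: Screwdriver lying flat, loose bystander; origin on its handle's underside.
- button: Spare push button standing on its head, 34 mm across, 40 mm high, loose bystander; origin under its middle.
- nut: Black plastic ring nut, 34 mm across, 8 mm high, lying flat, loose bystander; origin under its middle.
- pliers: Pliers with blue handles lying flat, about 155 mm long, loose bystander; origin under the joint.
- jar: Small clear jar, 56 mm across, 70 mm high, loose bystander; origin under its middle.

How it is judged (in metres and radians):
On the way:
1. the wedge, not the fingers, has lifted the clip out of its groove, its tines under the clip (z of clip in the frame of joystick between 0.0435 and 0.063 m and horizontal distance between clip and joystick below 0.01 m and horizontal distance between fork and clip below 0.075 m and contact force between the fingers and clip below 0.1 N), for 0.1 s.
At the end, for the whole second after the job is handed in: The clip lies flat (within 0.3 rad, ears up) and still on the floor of the tray, its middle within 50 mm of the tray's, and the wedge stands upright (within 0.1 rad) and still on the bench, its underside within 3 mm of it (z of clip in the frame of tray between 0 and 0.012 m and horizontal distance between clip and tray below 0.05 m and angle between clip's own z axis and vertical below 0.3 rad and linear speed of each of clip, fork below 0.02 m/s and angle between fork's own z axis and vertical below 0.1 rad and height (world z) of fork below 0.003 m); the robot touches nothing.
It fails at once if the wedge is pressed on the joystick with more than 28 N or jammed against the clip with more than 24 N (contact force between fork and joystick above 28 N or contact force between fork and clip above 24 N).
It fails at once if the wedge takes more than 3 N from the clip, still in its groove, without resting on the joystick's washer (contact force between fork and clip above 3 N and contact force between fork and joystick below 0.5 N and z of clip in the frame of joystick below 0.0435 m).
It fails at once if the fingers pull or push the clip while it is still in its groove (contact force between the fingers and clip above 1 N and z of clip in the frame of joystick below 0.043 m and horizontal distance between clip and joystick below 0.02 m).
It fails at once if the clip drops or flies off: faster than 0.5 m/s while the fingers do not hold it (linear speed of clip above 0.5 m/s and contact force between the fingers and clip below 0.1 N).
It fails at once if a loose bystander is moved by more than 20 mm (distance of any of tape, driver, button, nut, pliers, jar from where it was at the start of the episode above 0.02 m).
It also fails if it takes over 72 s, if anything falls off the work surface, if the arm or the gripper's body presses on something with over 40 N, if the wrist force passes 120 N, or if a joint passes its speed limit or range.

## Robot

A 7-joint arm with a two-finger parallel gripper is mounted at the origin on the work surface. World frame = base frame: x ahead of the robot, y to its left, z up, the work surface at z = 0. Lengths are in mm, angles in rad, forces in N, time in s.
With the tool pointing down it reaches from about 425 to 800 mm from the base axis. Payload 8.3 kg.
Tool frame: the origin (TCP) lies where the fingers leave the gripper's body, on its centre line; the fingertips stand 73 mm ahead of it and the grasp point (between the pads) lies 54 mm ahead of it; z points along the fingers, y is the line along which they close (so a half turn about z gives the same grasp; the last joint's range is limited). The gripper opens to 85 mm and grips with 20 to 120 N. Pads are 22 mm wide; open, the fingers measure 114 mm over their backs; the gripper's body (76 mm by 85 mm) begins 54 mm behind the grasp point. The pads swing forward as they close: fully open they stand 13 mm farther back than shut.
Start: joints at [1.166, 0.383, 0.016, 1.37, -0.006, 1.388, -0.046], TCP at [209.523, -588.82, 303.879] pointing down, gripper open.
Joint ranges: [-2.95, 2.95], [-0.25, 2.06], [-1.52, 1.56], [0.18, 2.33], [-1.44, 4.58], [0.02, 2.06], [-3.01, 3.01]. Speed limits (rad/s): [2.39, 2.39, 3.01, 3.01, 3.14, 3.14, 3.14].

## Interface

Orientations are given as [roll, pitch, yaw] about the fixed x, y, z axes, in that order (R = Rz(yaw) Ry(pitch) Rx(roll)).
In Python, from plant import manip gives the robot as it stands.
- The arm moves only by the tool jog_arm, never from a script. Its arguments are lists of equal length, an entry for each row: "offset": the shift along the world's x, y, z in m, a list of three; "dr": the turn, a rotation vector about the world's x, y, z in degrees, a list of three; "jaw": the finger opening in m, from 0 to 0.0854. A call has 1 to 10 rows; each row shifts and turns the commanded pose from where the row before left it; what a row does not reach is not made up. A row lasts 1/12 s, in which the tool goes at most 41.7 mm and 7.16 degrees, less where a joint would pass 70% of its speed; a pose out of reach is approached as far as the arm can. A call is refused whole if a number of a shift passes 0.0417 or a number of a turn 7.16, either way. A call with a gripper value outside its range is refused whole. The fingers move at their own pace and stop on an object; the grip force is fixed at half the most. Time passes only in rows, so rows that do not move let the fingers close. It gives the time, the measured TCP pose, the force, the opening and the grip force at its end, in the units of the state.
- manip.get_obs(): the state, without advancing time (a new reading comes with each control period).
- manip.read_camera(name): name is "scene" or "top"; returns the picture (420x560x3 uint8, red, green, blue); there is no depth.
- manip.camera_model(name): a dict with "intrinsics" (3x3 intrinsics, pixels), "extrinsics" (4x4, takes a point from world to camera coordinates). Camera axes: x right, y up, looking along -z (the intrinsics and any distortion apply to the point x, -y, -z); pixel columns grow to the right and rows downward; lengths in mm; the calibration is good to about 2 mm. A picture is of the moment at which its call begins. camera_model takes no time and is no camera call.
- manip.hand_in(): hands the job in; it is judged then, once.
The state is a dict: "t": time; "q": joint angles; "dq": joint speeds; "joint_efforts": joint torques, N m; "position": TCP position; "orientation": TCP orientation; "ft_force": force on the tool from outside, world axes, zero at the start; "ft_torque": the same for the moment, N m; "gripper_width": opening from 0.0 (shut) to 1.0 (fully open); "finger_force": force on a finger pad.
Only numpy, scipy, OpenCV 4.12 (cv2) and the standard library are available. Lean on these libraries where they do the work, as an engineer would, in place of code of your own. Each camera call takes 0.05 s, during which the arm holds its last target. There are 200 camera calls.

## Working session

There is one attempt and no reset: what is moved stays moved. The work goes in short steps, Python scripts to look and compute and a tool call to move; the robot and the scene stay as the last step left them, time stands still between calls to the robot, and variables do not carry over. Pictures are saved under pics/ and viewed, at most 10 in all, crops included, and the job is handed in when it is done.

Besides the shell and the picture viewer there is one more tool, called after "Request:" as name(argument=value, ...) on one line, values as JSON. jog_arm: Moves the arm, as the interface text tells. Its arguments: {"type":"object","properties":{"offset":{"type":"array"},"dr":{"type":"array"},"jaw":{"type":"array"}},"required":["offset","dr","jaw"]}

```bash
mkdir -p pics
python3 - <<'E'
from plant import manip
import cv2,numpy as np
for n in("scene","top"):
    im=manip.read_camera(n); cv2.imwrite(f"pics/{n}0.png",im[:,:,::-1])
    c=manip.camera_model(n); print(n,{k:np.round(v,3).tolist() if not isinstance(v,str) else v for k,v in c.items()})
print(manip.get_obs())
E
```

```text
scene {'intrinsics': [[447.994, 0.0, 283.605], [0.0, 447.994, 209.865], [0.0, 0.0, 1.0]], 'extrinsics': [[0.112, 0.994, -0.001, -23.155], [-0.752, 0.085, 0.653, 353.214], [0.649, -0.073, 0.757, -1515.364], [0.0, 0.0, 0.0, 1.0]]}
top {'intrinsics': [[438.623, 0.0, 276.909], [0.0, 438.623, 206.161], [0.0, 0.0, 1.0]], 'extrinsics': [[-0.008, -1.0, -0.017, -5.782], [0.999, -0.008, 0.053, -566.119], [-0.053, -0.016, 0.998, -1399.803], [0.0, 0.0, 0.0, 1.0]]}
{'t': 0.1, 'q': array([ 1.16605807,  0.38421062,  0.01638785,  1.37108176, -0.00629124,
        1.38816865, -0.04649253]), 'dq': array([ 0.00107028,  0.00054725, -0.00104677, -0.00073047, -0.00050443,
       -0.00074679, -0.00023487]), 'joint_efforts': array([ 3.45794084e-03, -6.29136372e+01,  8.47548321e-01, -3.72756922e+01,
        1.68214791e-02,  1.05834956e-02,  4.45808928e-05]), 'position': array([ 209.43103799, -588.52008692,  302.92878289]), 'orientation': array([-3.13977447e+00,  4.24044574e-05,  3.41898685e-01]), 'ft_force': array([-0.23870289, -0.18386955, -0.24562254]), 'ft_torque': array([0.00648276, 0.01302346, 0.00162222]), 'finger_force': 0.0, 'gripper_width': 1.0000344815330704}
```

View pics/scene0.png

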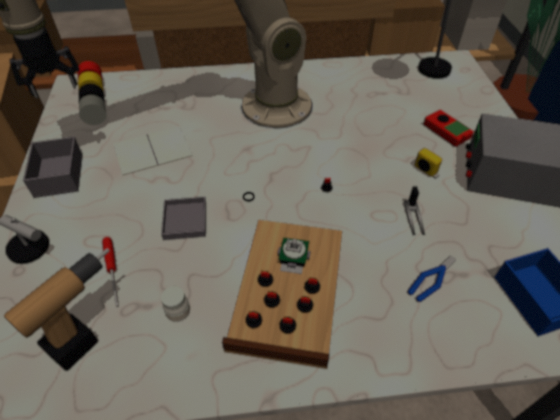

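View pics/top0.png

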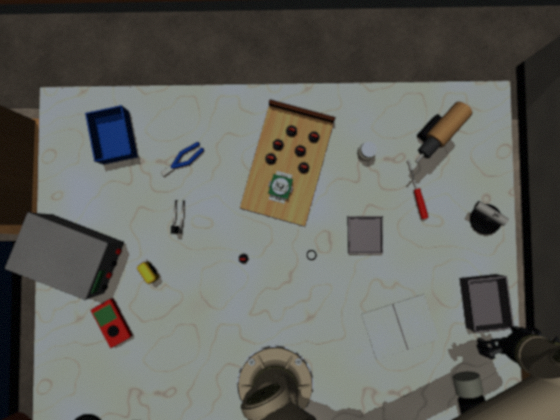

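The scene picture shows the joystick (294,250), fork (414,210), tray (185,218), tape (428,161), nut (249,196) and button (327,184). In the top view they are at joystick (281,186), fork (178,217) with its tines up, and tray (365,236). Next I'll zoom in.

Run:
```python
import cv2,numpy as np
t=cv2.imread("pics/top0.png");s=cv2.imread("pics/scene0.png")
def c(im,u,v,r=25):return cv2.convertScaleAbs(cv2.resize(im[v-r:v+r,u-r:u+r],(400,300 if 0 else 400),interpolation=cv2.INTER_CUBIC),alpha=1.5)
m=np.vstack([np.hstack([c(t,178,217),c(t,281,186)]),np.hstack([c(s,414,210,30),c(s,294,250)])])
cv2.imwrite("pics/m1.png",cv2.resize(m,(600,600)))
```

```text
(no output)
```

View pics/m1.png

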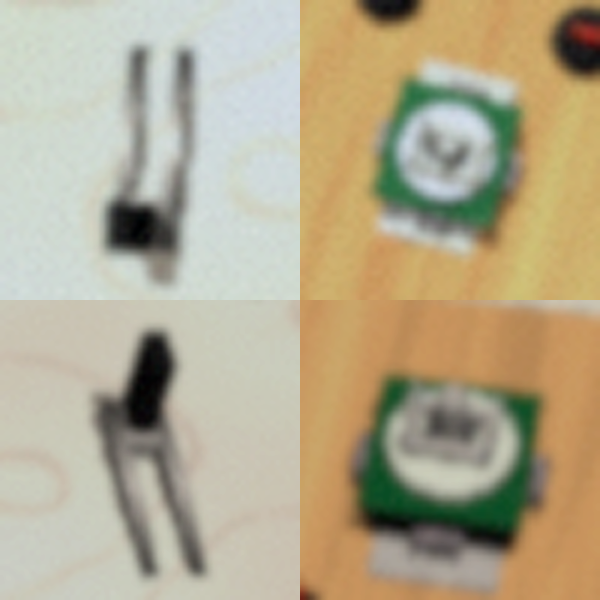

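The mosaic shows the fork's tine tips at about top (176,200) and (184,200), with the handle leaning left from parallax. The white washer disc is centred near top (280.5,186.5), with the clip on it at nearly the joystick's yaw. Next I'll measure these.

```bash
cat > h.py <<'E'
import cv2,numpy as np
from plant import manip
CM={n:manip.camera_model(n) for n in("scene","top")}
def ray(n,u,v):
    K=np.array(CM[n]["intrinsics"]);E=np.array(CM[n]["extrinsics"])
    d=np.linalg.inv(K)@[u,v,1];d=np.array([d[0],-d[1],-d[2]]);R=E[:3,:3]
    return -R.T@E[:3,3],R.T@d
def plane(n,u,v,z):
    c,d=ray(n,u,v);return c+d*(z-c[2])/d[2]
def tri(a,b):
    (c1,d1),(c2,d2)=ray("top",*a),ray("scene",*b)
    s=np.linalg.lstsq(np.c_[d1,-d2],c2-c1,rcond=None)[0]
    p,q=c1+s[0]*d1,c2+s[1]*d2;return (p+q)/2,np.linalg.norm(p-q)
def proj(n,p):
    K=np.array(CM[n]["intrinsics"]);E=np.array(CM[n]["extrinsics"]);c=E[:3,:3]@np.array(p,float)+E[:3,3]
    w=K@[c[0],-c[1],-c[2]];return w[:2]/w[2]
E
python3 - <<'E'
from h import *
t=cv2.imread("pics/top0.png");s=cv2.imread("pics/scene0.png")
print({n:np.round(CM[n].get("distortion",0)) if "distortion" in CM[n] else list(CM[n]) for n in CM})
def blob(im,u,v,r,f,name):
    sub=cv2.resize(im[v-r:v+r,u-r:u+r],None,fx=8,fy=8,interpolation=cv2.INTER_CUBIC)
    m=f(cv2.cvtColor(sub,cv2.COLOR_BGR2HSV).astype(int),sub.astype(int)).astype(np.uint8)
    cs=cv2.findContours(m,cv2.RETR_EXTERNAL,cv2.CHAIN_APPROX_NONE)[0];c=max(cs,key=cv2.contourArea)
    k=lambda p:np.array([u-r+(p[0]+.5)/8-.5,v-r+(p[1]+.5)/8-.5])
    rc=cv2.minAreaRect(c);h=cv2.minAreaRect(cv2.convexHull(c));e=cv2.fitEllipse(cv2.convexHull(c))
    print(name,"rect",k(rc[0]).round(2),np.array(rc[1]).round(0)/8,round(rc[2],1),"ell",k(e[0]).round(2),np.array(e[1]).round(1)/8,round(e[2]))
    return k(rc[0]),k(e[0]),[k(p) for p in cv2.boxPoints(rc)]
white=lambda h,b:(h[...,1]<75)&(h[...,2]>115)
green=lambda h,b:(h[...,0]>50)&(h[...,0]<95)&(h[...,1]>110)
wt=blob(t,281,186,11,white,"washer top");ws=blob(s,294,248,13,white,"washer scene")
gt=blob(t,281,186,25,green,"green top");gs=blob(s,294,250,25,green,"green scene")
print("washer",tri(wt[1],ws[1]));print("green",tri(gt[0],gs[0]))
for p in gt[2]:print(plane("top",*p,50).round(1))
# tray
for v0,n,im,u,v in((0,"top",t,365,236),(0,"scene",s,185,218)):
    g=blob(im,u,v,32,lambda h,b:(h[...,2]<125),"tray "+n);print(plane(n,*g[0],25).round(1))
# fork
g=255-cv2.cvtColor(t,cv2.COLOR_BGR2GRAY).astype(float)
print("handle");hb=blob(t,176,228,12,lambda h,b:h[...,2]<70,"h top");hs=blob(s,414,196,14,lambda h,b:h[...,2]<70,"h scene")
print(plane("top",*hb[0],45),tri(hb[0],hs[0]))
for r in range(198,224,2):
    row=g[r,168:193];row=np.clip(row-np.median(g[r-3:r+4,150:168])-12,0,None)
    a=row[:12];b=row[12:];x=np.arange(168,193)
    if a.sum()>9 and b.sum()>9:
        ua,ub=(a*x[:12]).sum()/a.sum(),(b*x[12:]).sum()/b.sum()
        print(r,round(ua,2),round(ub,2),plane("top",(ua+ub)/2,r,5).round(1), a.sum().round(),b.sum().round())
    else: print(r,a.sum(),b.sum())
E
```

```text
{'scene': ['intrinsics', 'extrinsics'], 'top': ['intrinsics', 'extrinsics']}
washer top rect [279.6  185.63] [15.25  15.625] 3.4 ell [279.89 185.59] [15.4625 15.7625] 36
washer scene rect [295.2  252.05] [ 8.875 19.5  ] 73.3 ell [294.29 249.12] [14.8375 19.3875] 83
green top rect [285.4  194.84] [ 4.875 10.375] 58.7 ell [291.28 206.65] [10.4375 21.9375] 0
green scene rect [292.47 256.29] [27.    13.875] 5.1 ell [292.87 254.87] [22.1    28.3625] 97
washer (array([629.65944075, -21.33243351,  43.45739061]), np.float64(1.1745497678412284))
green (array([606.12073569, -30.36658304, -18.28564018]), np.float64(15.703728653109934))
[597.9 -19.9  50. ]
[614.7 -48.   50. ]
[601.4 -55.9  50. ]
[584.6 -27.9  50. ]
tray top rect [364.56 235.13] [40.625 37.25 ] 89.6 ell [364.25 234.63] [50.175 50.85 ] 162
[ 470.9 -288.6   25. ]
tray scene rect [183.43 217.96] [44.75 48.  ] 88.3 ell [184.21 218.61] [54.4125 60.075 ] 26
[ 485.9 -292.4   25. ]
handle
h top rect [176.44 229.19] [ 8.75 11.5 ] 90.0 ell [176.82 228.88] [10.75 14.2 ] 84
h scene rect [410.8  197.94] [13.  24.5] 9.6 ell [411.03 198.75] [13.6875 25.75  ] 15
[494.27639151 307.28570821  45.        ] (array([494.05960103, 308.42941356,  36.59668003]), np.float64(1.8591104315687947))
198 0.0 0.0
200 175.81 183.33 [589.4 307.3   5. ] 116.0 79.0
202 175.54 183.4 [582.9 307.6   5. ] 160.0 171.0
204 175.45 183.28 [576.3 307.9   5. ] 150.0 165.0
206 175.36 183.15 [569.8 308.3   5. ] 137.0 143.0
208 175.44 183.11 [563.3 308.2   5. ] 110.0 113.0
210 175.47 183.32 [556.8 307.7   5. ] 68.0 110.0
212 175.66 183.57 [550.2 307.    5. ] 73.0 86.0
214 175.84 183.77 [543.7 306.4   5. ] 80.0 70.0
216 175.77 183.77 [537.2 306.4   5. ] 82.0 64.0
218 175.45 183.28 [530.7 307.7   5. ] 100.0 61.0
220 174.63 182.48 [524.2 310.4   5. ] 100.0 101.0
222 174.14 182.1 [517.7 311.8   5. ] 138.0 141.0
```

Run:
```python
from h import *
ims={}
for n in("top","scene"):
    ims[n]=np.mean([manip.read_camera(n)[:,:,::-1].astype(float) for _ in range(6)],0)
t=np.save("top.npy",ims["top"]),np.save("scene.npy",ims["scene"])
out=[]
for n,u,v in(("top",281,186),("scene",294,250)):
    r=14;k=14
    sub=cv2.resize(ims[n][v-r:v+r,u-r:u+r].astype(np.float32),None,fx=k,fy=k,interpolation=cv2.INTER_CUBIC)
    sub=np.clip((sub-40)*1.5,0,255).astype(np.uint8);out.append(sub)
    R=30;S=cv2.resize(ims[n][v-R:v+R,u-R:u+R].astype(np.float32),None,fx=8,fy=8,interpolation=cv2.INTER_CUBIC)
    m=((S[...,1]-S[...,2])>20).astype(np.uint8)
    cs=cv2.findContours(m,cv2.RETR_EXTERNAL,cv2.CHAIN_APPROX_NONE)[0];c=max(cs,key=cv2.contourArea)
    rc=cv2.minAreaRect(c);ctr=np.array([u,v])-R+(np.array(rc[0])+.5)/8-.5
    print(n,ctr.round(2),np.array(rc[1])/8,rc[2],plane(n,*ctr,40).round(1)); 
    B=[plane(n,*(np.array([u,v])-R+(p+.5)/8-.5),35) for p in cv2.boxPoints(rc)]
    for a,b in zip(B,B[1:]):print("  edge",np.round(np.linalg.norm(b-a),1),np.degrees(np.arctan2(*(b-a)[[1,0]])).round(1))
cv2.imwrite("pics/m2.png",np.hstack(out))
```

```text
top [280.16 186.02] [20.36400604 20.70806885] 14.886265754699707 [628.7 -21.6  40. ]
  edge 66.3 -15.2
  edge 65.0 -105.5
  edge 66.2 164.6
scene [293.2  250.67] [26.93103981 21.9851532 ] 7.125016689300537 [631.4 -24.7  40. ]
  edge 65.1 168.1
  edge 66.3 74.6
  edge 64.6 -14.2
```

View pics/m2.png

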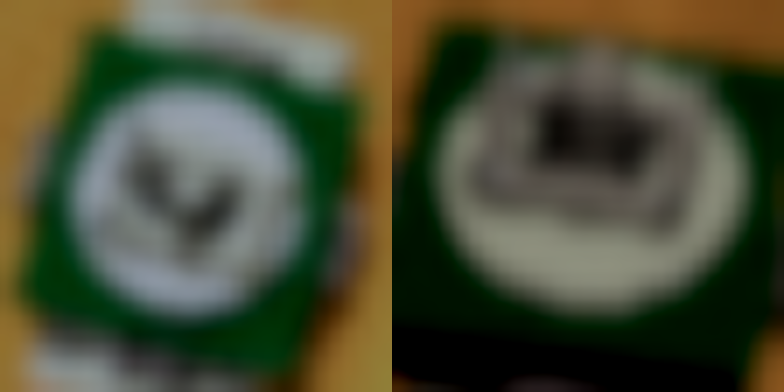

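The clip's lower edge in the top view slopes about 16–17°, so the clip's yaw is about −16° and the joystick's is −15.2°. The axis is at about (629.5, −21.4). The fork is at about (494, 308) with yaw near 0, so I'm moving to it now.

Request:
jog_arm(offset=[[0.025,0.031,0],[0.025,0.031,0],[0.025,0.031,0],[0.025,0.031,0],[0.025,0.031,0],[0.025,0.031,0],[0.025,0.031,0],[0.025,0.031,0],[0.025,0.031,0],[0.025,0.031,0]], dr=[[0,0,-1.96],[0,0,-1.96],[0,0,-1.96],[0,0,-1.96],[0,0,-1.96],[0,0,-1.96],[0,0,-1.96],[0,0,-1.96],[0,0,-1.96],[0,0,-1.96]], jaw=[0.0854,0.0854,0.0854,0.0854,0.0854,0.0854,0.0854,0.0854,0.0854,0.0854])

```text
t: 1.53
position: [460.4, -277.1, 304.3]
orientation: [3.141, -0.001, -0.002]
ft_force: [0.7, -0.6, 0.4]
gripper_width: 0.998
finger_force: 0.0
```

Request:
jog_arm(offset=[[0.025,0.031,0],[0.025,0.031,0],[0.02,0.035,0],[0.01,0.038,0],[0,0.038,0],[-0.004,0.038,0],[-0.004,0.038,0],[-0.005,0.038,0],[-0.005,0.038,0],[-0.005,0.038,0]], dr=[[0,0,0],[0,0,0],[0,0,0],[0,0,0],[0,0,0],[0,0,0],[0,0,0],[0,0,0],[0,0,0],[0,0,0]], jaw=[0.0854,0.0854,0.0854,0.0854,0.0854,0.0854,0.0854,0.0854,0.0854,0.0854])

```text
t: 2.37
position: [516.0, 85.9, 304.2]
orientation: [3.141, -0.001, -0.0]
ft_force: [1.1, -0.5, 0.4]
gripper_width: 0.998
finger_force: 0.0
```

Request:
jog_arm(offset=[[-0.0037,0.037,0],[-0.0037,0.037,0],[-0.0037,0.037,0],[-0.0037,0.037,0],[-0.0037,0.037,0],[-0.0035,0.037,0],[0,0,-0.03],[0,0,-0.035],[0,0,-0.035],[0,0,0]], dr=[[0,0,0],[0,0,0],[0,0,0],[0,0,0],[0,0,0],[0,0,0],[0,0,0],[0,0,0],[0,0,0],[0,0,0]], jaw=[0.0854,0.0854,0.0854,0.0854,0.0854,0.0854,0.0854,0.0854,0.0854,0.0854])

```text
t: 3.2
position: [491.9, 304.0, 196.9]
orientation: [3.136, 0.009, 0.0]
ft_force: [-1.6, -1.2, -1.8]
gripper_width: 1.001
finger_force: 0.0
```

Request:
jog_arm(offset=[[0,0,-0.035],[0,0,-0.03],[0,0,-0.025],[0,0,-0.017],[0,0,0],[0,0,0],[0,0,0],[0,0,0],[0,0,0],[0,0,0]], dr=[[0,0,0],[0,0,0],[0,0,0],[0,0,0],[0,0,0],[0,0,0],[0,0,0],[0,0,0],[0,0,0],[0,0,0]], jaw=[0.0854,0.0854,0.0854,0.0854,0.0854,0.04,0.04,0.02,0.01,0.005])

```text
t: 4.03
position: [495.1, 306.5, 98.2]
orientation: [-3.141, -0.002, -0.0]
ft_force: [0.7, 0.8, 0.9]
gripper_width: 0.298
finger_force: 0.4
```

Request:
jog_arm(offset=[[0,0,0],[0,0,0],[0,0,0],[0,0,0],[0,0,0],[0,0,0]], dr=[[0,0,0],[0,0,0],[0,0,0],[0,0,0],[0,0,0],[0,0,0]], jaw=[0.005,0.005,0.005,0.005,0.005,0.005])

```text
t: 4.53
position: [494.9, 306.5, 97.8]
orientation: [-3.141, -0.001, -0.0]
ft_force: [-1.0, -0.4, 5.9]
gripper_width: 0.157
finger_force: 58.8
```

Run:
```python
from h import *
o=manip.get_obs();print(o["t"],o["position"],o["orientation"],o["q"],o["ft_force"],o["gripper_width"],o["finger_force"])
a=manip.read_camera("top");b=manip.read_camera("scene")
k=lambda im,u,v:cv2.resize(im[v-25:v+25,u-25:u+25,::-1],(400,400),interpolation=cv2.INTER_CUBIC)
cv2.imwrite("pics/g1.png",np.hstack([k(a,178,217),k(b,414,210)]))
```

```text
4.5333 [494.87636669 306.49261518  97.7731935 ] [-3.14099475e+00 -1.17481733e-03 -2.30791492e-04] [-0.21418341  0.53269229 -0.51295789  1.70760303  0.3050704   0.98019183
 -2.41021168] [-0.95633128 -0.39327372  5.94801485] 0.1572571562830995 58.80518674850464
```

View pics/g1.png

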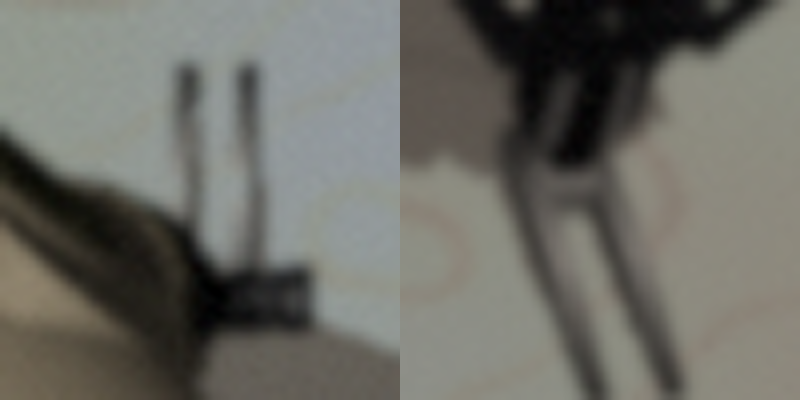

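The fork is gripped, with the opening about 13.4 mm across the 14 mm handle and its tips pointing forward. I'm lifting it and carrying it to a staging pose in front of the joystick at yaw −16°.

Request:
jog_arm(offset=[[0,0,0.01],[0,0,0.03],[0,0,0.035],[0,-0.03,0],[0,-0.036,0],[0,-0.036,0],[-0.001,-0.036,0],[-0.001,-0.036,0],[-0.001,-0.036,0],[-0.001,-0.036,0]], dr=[[0,0,0],[0,0,0],[0,0,0],[0,0,-2],[0,0,-2],[0,0,-2],[0,0,-2],[0,0,-2],[0,0,-2],[0,0,-2]], jaw=[0.005,0.005,0.005,0.005,0.005,0.005,0.005,0.005,0.005,0.005])

```text
t: 5.47
position: [489.9, 58.5, 172.3]
orientation: [3.142, 0.0, -0.246]
ft_force: [1.2, -0.8, -1.1]
gripper_width: 0.158
finger_force: 58.7
```

Request:
jog_arm(offset=[[-0.001,-0.03,0],[-0.001,-0.01,0],[0,0,0],[0,0,0]], dr=[[0,0,-2],[0,0,0],[0,0,0],[0,0,0]], jaw=[0.005,0.005,0.005,0.005])

```text
t: 5.8
position: [488.4, 20.1, 172.1]
orientation: [-3.141, 0.0, -0.28]
ft_force: [0.9, 0.5, -1.2]
gripper_width: 0.152
finger_force: 58.8
```

Run:
```python
from h import *
o=manip.get_obs();print(o["t"],o["position"],o["orientation"],o["q"],o["ft_force"],o["gripper_width"],o["finger_force"])
a=np.mean([manip.read_camera("top").astype(float) for _ in range(4)],0);b=np.mean([manip.read_camera("scene").astype(float) for _ in range(4)],0)
np.save("t1.npy",a);np.save("s1.npy",b)
k=lambda im,u,v:np.clip(1.4*cv2.resize(im[v-32:v+18,u-25:u+25,::-1],(400,400),interpolation=cv2.INTER_CUBIC),0,255)
cv2.imwrite("pics/g2.png",np.hstack([k(a,279,205),k(b,294,240)]))
```

```text
5.8 [488.35469509  20.0672251  172.12503835] [-3.14134447e+00  1.28927064e-04 -2.80366161e-01] [ 0.24997857  0.23208922 -0.40146377  1.89382171  0.10433533  1.03596314
 -2.04628829] [ 0.91549816  0.52598022 -1.16425193] 0.15166182498620248 58.77091884613037[ WARN:0@6.967] global loadsave.cpp:1063 imwrite_ Unsupported depth image for selected encoder is fallbacked to CV_8U.
```

View pics/g2.png

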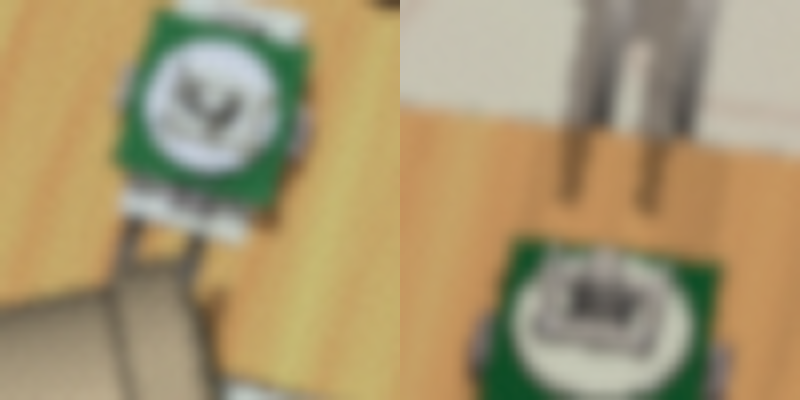

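Run:
```python
from h import *
T=np.array([488.35,20.07]);y=-.2804;d=np.array([np.cos(y),np.sin(y)]);n=np.array([-d[1],d[0]])
tip=T+97*d;print("tip",tip,"proj scene",proj("scene",[*tip,75.2]),"meas 294.6 233.4")
def lat(p):return (p[:2]-T)@n,(p[:2]-T)@d
print("meas tip from scene",lat(plane("scene",294.6,233.4,75.2)))
b=np.load("s1.npy")[...,:3];g=b.sum(2)/3;a=np.load("t1.npy");ga=a.sum(2)/3
for r in range(222,234):
    row=g[r,282:310];bg=np.median(row);w=np.clip(bg-12-row,0,None);x=np.arange(282,310);h=13
    if w[:h].sum()>5 and w[h:].sum()>5:
        ua,ub=(w*x)[:h].sum()/w[:h].sum(),(w*x)[h:].sum()/w[h:].sum()
        p=plane("scene",(ua+ub)/2,r,76);print("scene row",r,round(ua,2),round(ub,2),np.round(lat(p),2))
for r in range(201,207):
    row=ga[r,262:288];bg=np.percentile(row,80);w=np.clip(bg*.75-row,0,None);x=np.arange(262,288);h=11
    ua,ub=(w*x)[:h].sum()/w[:h].sum(),(w*x)[h:].sum()/w[h:].sum()
    p=plane("top",(ua+ub)/2,r,80);print("top row",r,round(ua,2),round(ub,2),np.round(lat(p),2))
# joystick: washer & green in both views along lateral
for n_,im,u,v in(("top",a,280,186),("scene",b,294,250)):
    S=cv2.resize(im[v-28:v+28,u-28:u+28].astype(np.float32),None,fx=8,fy=8,interpolation=cv2.INTER_CUBIC)
    hsv=cv2.cvtColor(S/255,cv2.COLOR_RGB2HSV)
    gm=((S[...,1]-S[...,0])>20).astype(np.uint8);cg=max(cv2.findContours(gm,0,1)[0],key=cv2.contourArea)
    inside=np.zeros_like(gm);cv2.drawContours(inside,[cv2.convexHull(cg)],-1,1,-1)
    wm=inside*((S[...,1]-S[...,0])<8)
    wm=cv2.morphologyEx(wm.astype(np.uint8),cv2.MORPH_OPEN,np.ones((25,25)))
    c=max(cv2.findContours(wm,0,1)[0],key=cv2.contourArea);e=cv2.fitEllipse(cv2.convexHull(c))
    q=np.array([u,v])-28+(np.array(e[0])+.5)/8-.5
    print(n_,"washer",q.round(2),np.array(e[1]).round(1)/8,[np.round((z,*lat(plane(n_,*q,z)),*plane(n_,*q,z)[:2]),1).tolist() for z in(40,50,60)])
    np.save(n_+"_w.npy",q)
print(tri(np.load("top_w.npy"),np.load("scene_w.npy")))
```

```text
tip [581.56164746  -6.77378472] proj scene [298.20301431 224.70510589] meas 294.6 233.4
meas tip from scene (np.float64(-4.552363329717203), np.float64(124.6395889642378))
scene row 222 292.71 302.65 [-2.41 89.53]
scene row 223 292.35 303.15 [-1.78 92.59]
scene row 224 291.41 302.76 [-2.91 95.93]
scene row 225 290.65 301.73 [-4.56 99.35]
scene row 226 290.53 300.78 [ -5.38 102.62]
scene row 227 290.39 300.47 [ -5.44 105.74]
scene row 228 290.12 300.14 [ -5.7  108.89]
scene row 229 290.05 300.11 [ -5.36 111.93]
scene row 230 290.02 300.05 [ -5.   114.95]
scene row 231 289.85 299.78 [ -5.06 118.03]
scene row 232 289.61 299.53 [ -5.19 121.11]
top row 201 270.18 286.69 [-9.92 96.62]
top row 202 269.96 278.0 [ 2.46 89.97]
top row 203 269.63 278.01 [ 2.1  86.87]
top row 204 269.47 277.74 [ 1.92 83.72]
top row 205 269.9 276.61 [ 2.13 80.46]
top row 206 270.21 275.52 [ 2.45 77.17]
top washer [280.18 186.14] [13.8875 14.475 ] [[40.0, -1.3, 146.0, 628.3, -21.6], [50.0, -1.7, 145.1, 627.3, -21.7], [60.0, -2.0, 144.2, 626.3, -21.8]]
scene washer [293.7  248.42] [19.025  21.5875] [[40.0, -3.3, 143.0, 624.9, -22.7], [50.0, -2.3, 150.2, 632.1, -23.8], [60.0, -1.4, 157.4, 639.2, -24.8]]
(array([627.81074518, -22.37942529,  43.95891867]), np.float64(1.4492701558692511))
```

In the scene half, the tine tips are at tile (600,130) and (685,130), with their shadows below on the wood; this fits the FK projection. The washer triangulates to (627.8, −22.4, z 44). I'm moving so the tips are about 18 mm short of the axis and just above washer height.

Request:
jog_arm(offset=[[0.015,-0.006,0],[0.014,-0.005,0],[0,0,-0.01],[0,0,-0.01],[0,0,0],[0,0,0]], dr=[[0,0,0],[0,0,0],[0,0,0],[0,0,0],[0,0,0],[0,0,0]], jaw=[0.005,0.005,0.005,0.005,0.005,0.005])

```text
t: 6.7
position: [516.2, 9.6, 150.7]
orientation: [3.141, 0.003, -0.279]
ft_force: [0.0, 0.1, -1.8]
gripper_width: 0.159
finger_force: 58.8
```

Run:
```python
from h import *
o=manip.get_obs();print(o["t"],o["position"],o["orientation"],o["ft_force"],o["ft_torque"])
b=np.mean([manip.read_camera("scene").astype(float) for _ in range(6)],0);a=np.mean([manip.read_camera("top").astype(float) for _ in range(3)],0)
np.save("s2.npy",b);np.save("t2.npy",a)
k=lambda im,u,v:np.clip(1.5*cv2.resize(im[v-17:v+15,u-16:u+16,::-1],(400,400),interpolation=cv2.INTER_CUBIC),0,255).astype(np.uint8)
cv2.imwrite("pics/g3.png",np.hstack([k(a,279,190),k(b,294,242)]))
```

```text
6.7 [516.24422228   9.60937324 150.70661031] [ 3.14104138e+00  2.85722904e-03 -2.78757541e-01] [ 0.00767811  0.06714555 -1.79093015] [ 0.02171845  0.11009198 -0.0283019 ]
```

View pics/g3.png

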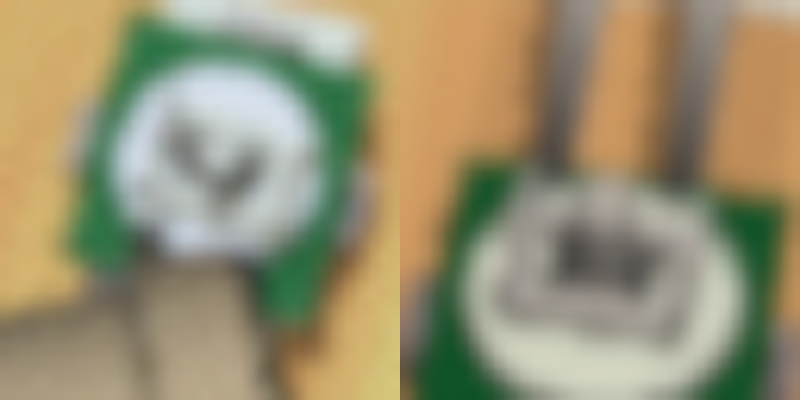

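Run:
```python
from h import *
T=np.array([516.24,9.61]);y=-.2788;d=np.array([np.cos(y),np.sin(y)])
f=lambda p:((proj("scene",p)+.5-[278,225])*12.5+[400,0]).round(0)
for L in(60,80,97,115):print(L,f([*(T+L*d),54]))
for l in(60,90):print("tines",l,[f([*(T+l*d+s*12.5*np.array([-d[1],d[0]])),54+1.5+.27*(97-l)]) for s in(1,-1)])
for z in(44,54,64,75):print("axis",z,f([627.8,-22.4,z]))
b=np.load("s2.npy")
for r in(228,230,232,234,236,238,239,240,241,242):
    print(r,b[r,286:306].mean(1).round(0).astype(int).tolist())
```

```text
60 [650.  40.]
80 [635. 120.]
97 [622. 189.]
115 [608. 263.]
tines 60 [array([715.,  12.]), array([588.,  -5.])]
tines 90 [array([692., 158.]), array([564., 141.])]
axis 44 [606. 299.]
axis 54 [607. 268.]
axis 64 [608. 237.]
axis 75 [609. 201.]
228 [96, 90, 77, 71, 73, 79, 84, 92, 98, 101, 100, 93, 79, 71, 73, 81, 86, 89, 91, 93]
230 [95, 89, 75, 68, 69, 73, 80, 89, 98, 100, 98, 91, 78, 70, 72, 75, 80, 85, 92, 94]
232 [93, 85, 73, 65, 64, 69, 80, 93, 99, 100, 96, 88, 76, 68, 68, 70, 75, 85, 92, 94]
234 [94, 88, 73, 61, 58, 65, 81, 95, 100, 100, 95, 84, 72, 65, 62, 64, 74, 87, 94, 94]
236 [85, 74, 63, 53, 52, 65, 86, 97, 100, 99, 94, 79, 66, 58, 56, 60, 73, 88, 93, 94]
238 [54, 61, 65, 57, 52, 61, 78, 89, 96, 95, 87, 72, 60, 51, 49, 57, 73, 86, 90, 92]
239 [48, 65, 75, 71, 69, 74, 82, 94, 101, 99, 89, 76, 64, 53, 50, 57, 68, 77, 81, 84]
240 [54, 76, 87, 91, 94, 94, 94, 103, 109, 106, 99, 96, 86, 72, 66, 68, 69, 65, 63, 66]
241 [66, 87, 96, 102, 105, 101, 97, 104, 109, 106, 105, 110, 108, 99, 92, 87, 76, 58, 47, 47]
242 [81, 94, 98, 100, 97, 89, 86, 95, 101, 99, 100, 110, 116, 114, 111, 103, 85, 60, 41, 35]
```

Run:
```python
from h import *
b=np.load("s2.npy");s0=np.load("scene.npy")
for nm,im in(("now",b),("start",s0)):
    print(nm,list(range(284,305)))
    for r in range(237,254):print(r,im[r,284:305].mean(1).round(0).astype(int).tolist())
```

```text
now [284, 285, 286, 287, 288, 289, 290, 291, 292, 293, 294, 295, 296, 297, 298, 299, 300, 301, 302, 303, 304]
237 [74, 73, 70, 65, 59, 52, 50, 63, 84, 94, 97, 96, 91, 77, 64, 55, 52, 59, 74, 87, 93]
238 [54, 52, 54, 61, 65, 57, 52, 61, 78, 89, 96, 95, 87, 72, 60, 51, 49, 57, 73, 86, 90]
239 [40, 38, 48, 65, 75, 71, 69, 74, 82, 94, 101, 99, 89, 76, 64, 53, 50, 57, 68, 77, 81]
240 [35, 38, 54, 76, 87, 91, 94, 94, 94, 103, 109, 106, 99, 96, 86, 72, 66, 68, 69, 65, 63]
241 [36, 46, 66, 87, 96, 102, 105, 101, 97, 104, 109, 106, 105, 110, 108, 99, 92, 87, 76, 58, 47]
242 [47, 64, 81, 94, 98, 100, 97, 89, 86, 95, 101, 99, 100, 110, 116, 114, 111, 103, 85, 60, 41]
243 [66, 86, 95, 98, 99, 95, 83, 70, 69, 79, 86, 85, 87, 99, 107, 112, 114, 110, 94, 71, 50]
244 [90, 107, 106, 101, 103, 97, 76, 56, 57, 66, 72, 71, 72, 80, 89, 97, 106, 109, 104, 91, 67]
245 [108, 120, 113, 102, 104, 100, 76, 53, 53, 60, 65, 65, 61, 64, 75, 89, 101, 108, 113, 109, 85]
246 [115, 121, 111, 102, 102, 94, 73, 54, 55, 60, 63, 62, 57, 62, 78, 93, 100, 106, 118, 121, 100]
247 [114, 112, 102, 102, 103, 93, 77, 69, 69, 70
[... 1716 characters left out ...]
5]
247 [109, 107, 97, 97, 98, 88, 74, 66, 66, 66, 67, 63, 57, 67, 86, 96, 97, 101, 116, 122, 107]
248 [106, 100, 91, 96, 99, 94, 89, 87, 86, 86, 84, 80, 74, 80, 97, 101, 99, 104, 120, 125, 112]
249 [104, 101, 90, 91, 94, 94, 94, 96, 96, 96, 95, 95, 92, 96, 103, 99, 97, 108, 122, 125, 111]
250 [104, 108, 101, 96, 95, 96, 97, 97, 94, 93, 94, 96, 97, 100, 100, 92, 94, 112, 125, 123, 104]
251 [99, 115, 116, 114, 112, 112, 112, 108, 101, 96, 96, 98, 99, 99, 94, 88, 96, 116, 125, 118, 94]
252 [85, 112, 123, 126, 126, 126, 126, 123, 117, 113, 113, 113, 112, 109, 101, 98, 107, 121, 121, 105, 79]
253 [69, 99, 117, 126, 130, 131, 131, 130, 128, 127, 127, 127, 126, 122, 117, 116, 119, 120, 111, 88, 60]
```

The shaft ridge sits at u≈294.2 and the tines straddle it to within my bias estimate of about ±2 mm. I'll feel downward for the washer.

Request:
jog_arm(offset=[[0,0,-0.002],[0,0,-0.002],[0,0,-0.001],[0,0,0],[0,0,0]], dr=[[0,0,0],[0,0,0],[0,0,0],[0,0,0],[0,0,0]], jaw=[0.005,0.005,0.005,0.005,0.005])

```text
t: 7.57
position: [517.4, 9.2, 146.7]
orientation: [3.142, 0.0, -0.279]
ft_force: [0.0, -0.1, -1.2]
gripper_width: 0.156
finger_force: 58.8
```

Request:
jog_arm(offset=[[0,0,-0.001],[0,0,-0.001],[0,0,0],[0,0,0]], dr=[[0,0,0],[0,0,0],[0,0,0],[0,0,0]], jaw=[0.005,0.005,0.005,0.005])

```text
t: 7.9
position: [517.7, 9.2, 145.0]
orientation: [-3.141, -0.0, -0.279]
ft_force: [0.4, -1.0, -1.2]
gripper_width: 0.157
finger_force: 59.0
```

Request:
jog_arm(offset=[[0,0,-0.001],[0,0,0],[0,0,-0.001],[0,0,0],[0,0,0]], dr=[[0,0,0],[0,0,0],[0,0,0],[0,0,0],[0,0,0]], jaw=[0.005,0.005,0.005,0.005,0.005])

```text
t: 8.32
position: [517.8, 9.3, 143.1]
orientation: [-3.141, -0.001, -0.279]
ft_force: [-0.4, 0.1, 3.1]
gripper_width: 0.157
finger_force: 59.4
```

Request:
jog_arm(offset=[[0,0,-0.001],[0,0,0],[0,0,0]], dr=[[0,0,0],[0,0,0],[0,0,0]], jaw=[0.005,0.005,0.005])

```text
t: 8.57
position: [517.6, 9.2, 141.9]
orientation: [-3.141, -0.0, -0.279]
ft_force: [0.3, -0.1, 2.0]
gripper_width: 0.156
finger_force: 59.4
```

Request:
jog_arm(offset=[[0,0,0],[0,0,0],[0,0,0]], dr=[[0,0,0],[0,0,0],[0,0,0]], jaw=[0.005,0.005,0.005])

```text
t: 8.82
position: [517.5, 9.2, 141.9]
orientation: [-3.142, -0.0, -0.28]
ft_force: [-0.3, -0.1, 2.1]
gripper_width: 0.158
finger_force: 59.4
```

Run:
```python
from h import *
for i in range(3):
    b=manip.read_camera("scene").astype(float);o=manip.get_obs();print(o["position"].round(2),o["orientation"].round(4),o["ft_force"].round(2),o["ft_torque"].round(3))
np.save("s3.npy",b)
```

```text
[517.54   9.19 141.87] [-3.1415e+00 -1.0000e-04 -2.7950e-01] [ 0.29 -0.22  2.36] [-0.094 -0.441  0.006]
[517.55   9.16 141.9 ] [-3.1415e+00 -1.0000e-04 -2.7950e-01] [-0.32 -0.08  2.3 ] [-0.031 -0.374  0.007]
[517.55   9.18 141.89] [-3.1415e+00 -1.0000e-04 -2.7950e-01] [-0.26  0.99  1.4 ] [-0.056 -0.401 -0.   ]
```

The washer touch came at TCP z ≈ 143.5 (underside ≈ 45.5), with about 3.7 N of light press at the tips. I'm advancing slowly along the clip's x.

Request:
jog_arm(offset=[[0.0019,-0.0006,0],[0.0019,-0.0005,0],[0.0019,-0.0006,0],[0.0019,-0.0005,0],[0,0,0],[0,0,0]], dr=[[0,0,0],[0,0,0],[0,0,0],[0,0,0],[0,0,0],[0,0,0]], jaw=[0.005,0.005,0.005,0.005,0.005,0.005])

```text
t: 9.47
position: [525.5, 6.8, 141.9]
orientation: [-3.141, -0.001, -0.28]
ft_force: [1.0, -0.4, 2.7]
gripper_width: 0.154
finger_force: 59.4
```

Run:
```python
from h import *
B=[]
for i in range(3):
    b=manip.read_camera("scene").astype(float);B.append(b);o=manip.get_obs();print(o["position"].round(2),o["orientation"].round(4),o["ft_force"].round(2),o["ft_torque"].round(3))
b=np.mean(B,0)
k=lambda im,u,v:np.clip(1.5*cv2.resize(im[v-17:v+15,u-16:u+16,::-1],(400,400),interpolation=cv2.INTER_CUBIC),0,255).astype(np.uint8)
cv2.imwrite("pics/g4.png",np.hstack([k(np.load("scene.npy")[...,::-1],294,242),k(b,294,242)]))
```

```text
[525.38   6.88 141.92] [-3.1414e+00 -5.0000e-04 -2.7960e-01] [0.99 0.29 2.7 ] [-0.112 -0.476 -0.006]
[525.34   6.86 141.97] [-3.1414e+00 -6.0000e-04 -2.7970e-01] [0.42 0.01 2.56] [-0.162 -0.481 -0.11 ]
[525.26   6.92 141.94] [-3.1415e+00 -4.0000e-04 -2.7960e-01] [ 1.16 -0.25  2.01] [-0.084 -0.474  0.011]
```

View pics/g4.png

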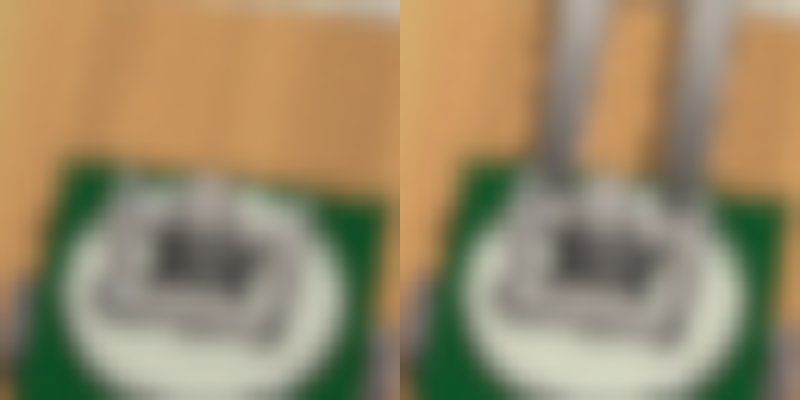

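Both views show the tips passing behind and under the clip frame, nearly centred on the shaft ridge. I'm continuing.

Request:
jog_arm(offset=[[0.0019,-0.0006,0],[0.001,-0.0003,0],[0.001,-0.0003,0],[0,0,0]], dr=[[0,0,0],[0,0,0],[0,0,0],[0,0,0]], jaw=[0.005,0.005,0.005,0.005])

```text
t: 9.95
position: [529.1, 5.8, 141.8]
orientation: [-3.142, 0.0, -0.28]
ft_force: [-0.5, 0.3, 2.4]
gripper_width: 0.158
finger_force: 59.5
```

Request:
jog_arm(offset=[[0.001,-0.0003,0],[0.001,-0.0003,0],[0.001,-0.0003,0],[0,0,0]], dr=[[0,0,0],[0,0,0],[0,0,0],[0,0,0]], jaw=[0.005,0.005,0.005,0.005])

```text
t: 10.28
position: [532.3, 4.8, 142.0]
orientation: [-3.141, -0.0, -0.28]
ft_force: [-0.5, 1.0, 3.4]
gripper_width: 0.154
finger_force: 59.5
```

Request:
jog_arm(offset=[[0.001,-0.0003,0],[0.001,-0.0003,0],[0.001,-0.0003,0],[0,0,0]], dr=[[0,0,0],[0,0,0],[0,0,0],[0,0,0]], jaw=[0.005,0.005,0.005,0.005])

```text
t: 10.62
position: [535.3, 3.9, 142.0]
orientation: [-3.141, -0.0, -0.28]
ft_force: [0.9, 0.3, 4.6]
gripper_width: 0.16
finger_force: 59.6
```

Request:
jog_arm(offset=[[0.001,-0.0003,0.0005],[0.001,-0.0003,0],[0.001,-0.0003,0],[0,0,0],[0,0,0]], dr=[[0,0,0],[0,0,0],[0,0,0],[0,0,0],[0,0,0]], jaw=[0.005,0.005,0.005,0.005,0.005])

```text
t: 11.03
position: [538.2, 3.0, 142.3]
orientation: [-3.141, -0.0, -0.28]
ft_force: [0.3, -0.8, 2.6]
gripper_width: 0.156
finger_force: 59.5
```

```bash
cat > o.py <<'E'
from plant import manip
o=manip.get_obs();print(round(o["t"],2),o["position"].round(2),o["orientation"].round(4),o["ft_force"].round(2),o["ft_torque"].round(3))
E
python3 o.py
```

```text
11.03 [538.16   2.97 142.31] [-3.1415e+00 -2.0000e-04 -2.7970e-01] [ 0.32 -0.83  2.57] [-0.103 -0.289  0.038]
```

Request:
jog_arm(offset=[[0.001,-0.0003,0],[0.001,-0.0003,0],[0.001,-0.0003,0],[0,0,0]], dr=[[0,0,0],[0,0,0],[0,0,0],[0,0,0]], jaw=[0.005,0.005,0.005,0.005])

```text
t: 11.37
position: [541.2, 2.1, 142.4]
orientation: [-3.141, -0.0, -0.28]
ft_force: [0.2, 1.0, 2.4]
gripper_width: 0.153
finger_force: 59.5
```

Request:
jog_arm(offset=[[0.001,-0.0003,0],[0.001,-0.0003,0],[0.001,-0.0002,0],[0,0,0]], dr=[[0,0,0],[0,0,0],[0,0,0],[0,0,0]], jaw=[0.005,0.005,0.005,0.005])

```text
t: 11.7
position: [544.3, 1.3, 142.4]
orientation: [-3.141, -0.0, -0.28]
ft_force: [-0.2, -0.0, 3.1]
gripper_width: 0.154
finger_force: 59.5
```

Request:
jog_arm(offset=[[0.001,-0.0003,0],[0.001,-0.0003,0],[0.001,-0.0003,0],[0,0,0]], dr=[[0,0,0],[0,0,0],[0,0,0],[0,0,0]], jaw=[0.005,0.005,0.005,0.005])

```text
t: 12.03
position: [547.4, 0.4, 142.5]
orientation: [-3.141, -0.001, -0.28]
ft_force: [-0.3, -0.0, 3.7]
gripper_width: 0.158
finger_force: 59.6
```

```bash
python3 o.py
```

```text
12.03 [5.4735e+02 4.3000e-01 1.4254e+02] [-3.1413e+00 -5.0000e-04 -2.7960e-01] [-0.33 -0.03  3.66] [-0.092 -0.25   0.034]
```

Run:
```python
from h import *
b=np.mean([manip.read_camera("scene").astype(float) for _ in range(4)],0);np.save("s4.npy",b)
s=np.load("scene.npy")
print("     ",list(range(282,308)))
for r in range(236,260):print(r,(b[r,282:308].mean(1)-1.05*s[r,282:308].mean(1)).round(0).astype(int).tolist())
T=np.array([547.35,.43]);y=-.2796;d=np.array([np.cos(y),np.sin(y)]);n=np.array([-d[1],d[0]])
for l in(70,85,97):print(l,[proj("scene",[*(T+l*d+q*n),45+1.5+.27*(97-l)]).round(1) for q in(16.5,8.5,-8.5,-16.5)])
```

```text
[282, 283, 284, 285, 286, 287, 288, 289, 290, 291, 292, 293, 294, 295, 296, 297, 298, 299, 300, 301, 302, 303, 304, 305, 306, 307]
236 [0, 0, 1, -1, -6, -18, -19, -8, -2, 0, -2, -2, 1, -1, -8, -21, -25, -14, -1, 4, 4, 1, 0, 0, 1, 0]
237 [1, 1, 0, -1, -7, -17, -16, -3, 3, 3, -1, -1, 1, -2, -9, -23, -25, -14, -2, 1, 0, 0, -1, 0, 0, 0]
238 [1, -1, 0, -1, -4, -13, -9, 6, 12, 8, 3, 0, 0, -1, -11, -21, -22, -9, 0, 1, 0, -1, 1, 0, 0, 1]
239 [1, 0, 0, 1, 2, -1, -4, 4, 10, 5, 2, 1, 0, -2, -6, -13, -13, -1, 10, 9, 2, -1, 0, 0, 0, 0]
240 [1, 1, 0, 3, 7, 5, 0, -5, -7, -7, -4, 0, 0, 0, -2, -8, -11, -3, 11, 15, 4, -2, -1, 1, 1, 0]
241 [1, 1, 0, 2, 6, 8, 5, -2, -7, -9, -4, -1, 0, 0, 0, -6, -16, -18, -6, 6, 2, -4, -1, 0, 0, 0]
242 [1, -1, -2, -1, 5, 11, 13, 10, 3, -1, -1, 0, 0, 1, 2, -2, -12, -19, -15, -2, 2, 0, -1, 0, 1, 0]
243 [0, -1, -3, -4, 4, 12, 15, 9, 6, 4, 2, 1, 1, 0, 3, 4, -1, -7, -9, 0, 7, 5, 2, 2, 0, 0]
244 [-1, 0, -2, -2, 4, 9, 3, -7, -6, 2, 2, 1, 2, 1, 4, 8, 5, 3, 2, 5, 10, 7, 2, 1, 2, 1]
245 [1, 1, 0, 1, 5, 5, -7, -21, -17, -3, 0, -1, 0, 1, 2, 3, 2, 1, 4, 8, 11, 6, 3, 1, 1, 0]
246 [1, 
[... 924 characters left out ...]
, 1, 0, 1, 0, 0, 0, 0, 0, 0, 0, 0, -1, 0, 0, 0, 0, 0, 0, 0, 1, 0, 1, 1, 0]
256 [-1, -1, 0, 1, 0, 0, 0, 0, 0, 0, 0, 0, 0, 0, 0, 0, 0, 0, 0, 1, 1, 1, 0, 0, 1, 0]
257 [0, 0, 0, 1, 1, 1, 1, 0, 0, 0, 0, 0, 0, 0, 0, 0, 0, 1, 0, 0, 0, 0, 1, 0, 0, 1]
258 [1, 0, 1, -2, 0, 0, 0, 0, 1, 0, 0, 0, 0, 0, -1, 0, 0, 1, 0, 2, 2, 2, 0, 1, 1, 1]
259 [1, 0, 0, 1, -1, 1, 0, 1, 0, 1, 1, 1, 0, 1, 1, 1, 1, 1, 0, 1, 0, 2, 0, 1, 1, -1]
70 [array([301.6, 242.3]), array([298.3, 241.9]), array([291.3, 241. ]), array([288. , 240.5])]
85 [array([300.7, 248.4]), array([297.4, 247.9]), array([290.3, 247. ]), array([287. , 246.5])]
97 [array([299.9, 253.2]), array([296.6, 252.8]), array([289.5, 251.8]), array([286.2, 251.3])]
```

Request:
jog_arm(offset=[[0.001,-0.0003,0],[0.001,-0.0003,0],[0,0,0]], dr=[[0,0,0],[0,0,0],[0,0,0]], jaw=[0.005,0.005,0.005])

```text
t: 12.48
position: [549.1, -0.1, 142.6]
orientation: [-3.141, -0.0, -0.279]
ft_force: [-1.3, 0.3, 4.7]
gripper_width: 0.157
finger_force: 59.8
```

Request:
jog_arm(offset=[[0.001,-0.0003,0],[0.001,-0.0002,0],[0,0,0]], dr=[[0,0,0],[0,0,0],[0,0,0]], jaw=[0.005,0.005,0.005])

```text
t: 12.73
position: [551.1, -0.5, 142.6]
orientation: [-3.142, -0.0, -0.279]
ft_force: [-1.4, -0.5, 6.5]
gripper_width: 0.154
finger_force: 60.0
```

```bash
python3 o.py
python3 - <<'E'
from h import *
b=np.mean([manip.read_camera("scene").astype(float) for _ in range(4)],0);np.save("s5.npy",b)
k=lambda im,u,v:np.clip(1.5*cv2.resize(im[v-17:v+15,u-16:u+16,::-1],(400,400),interpolation=cv2.INTER_CUBIC),0,255).astype(np.uint8)
cv2.imwrite("pics/g5.png",np.hstack([k(np.load("s4.npy"),294,242),k(b,294,242)]))
E
```

```text
12.73 [ 5.5108e+02 -5.5000e-01  1.4263e+02] [-3.1415 -0.     -0.2794] [-1.42 -0.55  6.51] [ 0.019  0.012 -0.007]
```

View pics/g5.png

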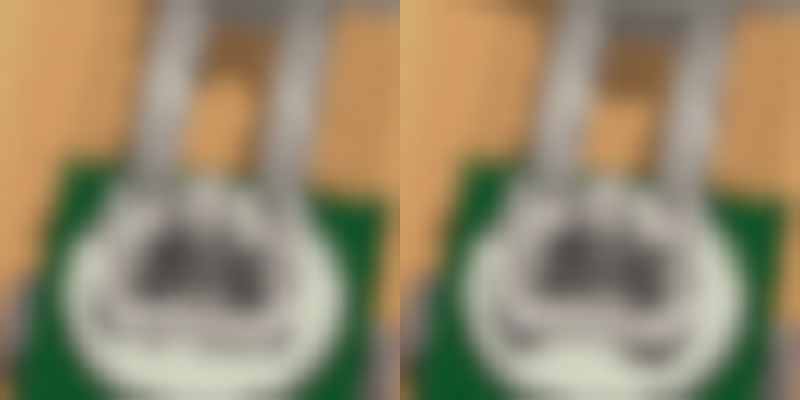

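The tines now protrude beneath the clip's front bar on both sides of the shaft. The press has risen as the wedge levelled on the washer, so I'll ease the height and go on in small steps.

Request:
jog_arm(offset=[[0,0,0.0005],[0,0,0.0004],[0.001,-0.0003,0],[0,0,0]], dr=[[0,0,0],[0,0,0],[0,0,0],[0,0,0]], jaw=[0.005,0.005,0.005,0.005])

```text
t: 13.27
position: [551.8, -1.0, 142.9]
orientation: [3.141, 0.001, -0.28]
ft_force: [-2.6, 0.8, 1.7]
gripper_width: 0.154
finger_force: 59.4
```

Request:
jog_arm(offset=[[0.001,-0.0003,0],[0.001,-0.0003,0],[0,0,0]], dr=[[0,0,0],[0,0,0],[0,0,0]], jaw=[0.005,0.005,0.005])

```text
t: 13.52
position: [554.0, -1.6, 143.1]
orientation: [3.142, 0.0, -0.28]
ft_force: [0.0, -0.3, 0.3]
gripper_width: 0.153
finger_force: 59.4
```

```bash
python3 o.py
```

```text
13.52 [554.03  -1.6  143.05] [ 3.1416e+00  4.0000e-04 -2.7960e-01] [ 0.02 -0.34  0.3 ] [ 0.02  -0.039 -0.039]
```

Request:
jog_arm(offset=[[0.001,-0.0003,-0.0003],[0.001,-0.0003,0],[0,0,0]], dr=[[0,0,0],[0,0,0],[0,0,0]], jaw=[0.005,0.005,0.005])

```text
t: 13.77
position: [556.2, -2.2, 143.0]
orientation: [-3.141, -0.0, -0.28]
ft_force: [-0.7, -0.2, 2.6]
gripper_width: 0.154
finger_force: 59.4
```

Request:
jog_arm(offset=[[0.001,-0.0003,0],[0.001,-0.0002,0],[0,0,0]], dr=[[0,0,0],[0,0,0],[0,0,0]], jaw=[0.005,0.005,0.005])

```text
t: 14.02
position: [558.1, -2.6, 143.0]
orientation: [-3.142, 0.0, -0.279]
ft_force: [-2.9, 1.2, 4.0]
gripper_width: 0.155
finger_force: 59.5
```

```bash
python3 o.py
```

```text
14.02 [558.05  -2.57 143.05] [-3.1415e+00  1.0000e-04 -2.7950e-01] [-2.94  1.22  3.97] [ 0.092  0.383 -0.025]
```

Request:
jog_arm(offset=[[0.001,-0.0003,0.0004],[0.001,-0.0003,0],[0,0,0]], dr=[[0,0,0],[0,0,0],[0,0,0]], jaw=[0.005,0.005,0.005])

```text
t: 14.27
position: [559.8, -3.1, 143.2]
orientation: [3.142, 0.001, -0.279]
ft_force: [-4.3, 1.6, 3.7]
gripper_width: 0.151
finger_force: 59.6
```

```bash
python3 o.py
```

```text
14.27 [559.79  -3.12 143.22] [ 3.1415e+00  8.0000e-04 -2.7940e-01] [-4.28  1.6   3.65] [ 0.259  0.789 -0.011]
```

Request:
jog_arm(offset=[[0.001,-0.0003,0],[0.001,-0.0003,0],[0,0,0]], dr=[[0,0,0],[0,0,0],[0,0,0]], jaw=[0.005,0.005,0.005])

```text
t: 14.52
position: [561.8, -3.7, 143.3]
orientation: [3.142, 0.001, -0.279]
ft_force: [-3.4, 1.6, 3.7]
gripper_width: 0.16
finger_force: 59.7
```

```bash
python3 o.py
```

```text
14.52 [561.82  -3.66 143.28] [ 3.1416e+00  7.0000e-04 -2.7930e-01] [-3.36  1.62  3.72] [0.301 0.898 0.01 ]
```

Request:
jog_arm(offset=[[0.001,-0.0003,0.0002],[0.001,-0.0003,0],[0,0,0]], dr=[[0,0,0],[0,0,0],[0,0,0]], jaw=[0.005,0.005,0.005])

```text
t: 14.77
position: [563.4, -4.1, 143.3]
orientation: [3.141, 0.002, -0.279]
ft_force: [-5.5, 1.9, 3.8]
gripper_width: 0.157
finger_force: 59.8
```

Request:
jog_arm(offset=[[0.001,-0.0003,0],[0.001,-0.0003,0],[0,0,0]], dr=[[0,0,0],[0,0,0],[0,0,0]], jaw=[0.005,0.005,0.005])

```text
t: 15.02
position: [566.6, -5.4, 143.5]
orientation: [-3.141, -0.001, -0.28]
ft_force: [0.3, 0.9, -0.9]
gripper_width: 0.158
finger_force: 59.2
```

Run:
```python
from h import *
exec(open("o.py").read())
b=np.mean([manip.read_camera("scene").astype(float) for _ in range(4)],0);np.save("s6.npy",b);s=np.load("scene.npy")
print("start/s5/now cols",list(range(284,305)))
for r in range(236,257):print(r,b[r,284:305].mean(1).round(0).astype(int).tolist())
```

```text
15.02 [566.61  -5.4  143.48] [-3.1414e+00 -1.2000e-03 -2.7990e-01] [ 0.25  0.86 -0.87] [ 0.099 -0.05   0.058]
start/s5/now cols [284, 285, 286, 287, 288, 289, 290, 291, 292, 293, 294, 295, 296, 297, 298, 299, 300, 301, 302, 303, 304]
236 [90, 86, 84, 88, 99, 110, 114, 108, 89, 74, 66, 63, 64, 68, 81, 98, 105, 103, 96, 94, 95]
237 [74, 72, 77, 93, 107, 115, 116, 108, 93, 81, 72, 68, 65, 69, 85, 102, 109, 107, 97, 94, 94]
238 [54, 55, 74, 98, 112, 117, 117, 107, 94, 87, 85, 80, 72, 74, 89, 106, 114, 110, 99, 92, 92]
239 [40, 46, 73, 102, 114, 119, 118, 110, 99, 98, 100, 95, 86, 85, 98, 111, 117, 112, 97, 84, 82]
240 [37, 44, 73, 101, 114, 116, 113, 106, 102, 106, 110, 105, 97, 97, 106, 116, 120, 112, 90, 70, 64]
241 [36, 48, 76, 102, 112, 106, 96, 92, 95, 104, 109, 106, 99, 98, 103, 111, 117, 111, 86, 58, 47]
242 [41, 59, 86, 105, 110, 96, 77, 72, 81, 94, 100, 97, 89, 83, 87, 98, 108, 108, 91, 64, 43]
243 [57, 75, 95, 107, 106, 89, 67, 56, 66, 79, 86, 84, 76, 68, 74, 89, 100, 107, 104, 82, 54]
244 [79, 91, 101, 104, 100, 84, 62, 50, 57, 67, 73, 71, 65, 60, 69, 86, 98, 111, 116, 101, 71
[... 484 characters left out ...]
11, 127, 132, 117]
250 [103, 100, 80, 72, 77, 84, 95, 99, 99, 97, 92, 88, 86, 84, 85, 88, 97, 116, 131, 129, 110]
251 [92, 92, 76, 68, 77, 96, 111, 118, 118, 114, 105, 95, 83, 75, 76, 86, 104, 124, 132, 124, 98]
252 [72, 74, 66, 66, 82, 108, 126, 132, 132, 130, 122, 110, 88, 72, 74, 91, 113, 128, 128, 112, 83]
253 [51, 57, 57, 64, 87, 116, 132, 138, 138, 136, 132, 116, 90, 70, 73, 95, 119, 127, 117, 92, 63]
254 [39, 45, 51, 62, 88, 118, 134, 137, 138, 137, 132, 114, 84, 66, 73, 96, 114, 113, 96, 70, 47]
255 [34, 41, 48, 58, 84, 112, 128, 134, 137, 136, 129, 110, 79, 63, 70, 90, 100, 91, 71, 50, 37]
256 [32, 38, 43, 53, 72, 94, 110, 120, 126, 128, 122, 102, 73, 59, 65, 79, 80, 66, 48, 36, 32]
```

The load let go with a snap: axial force dropped from 5.5 N to 0, and the clip's front bar sits higher, at row 247.5 against about 249 at the start. I'll push 3 mm more for lift margin.

Request:
jog_arm(offset=[[0.001,-0.0003,-0.0004],[0.001,-0.0003,-0.0002],[0.001,-0.0003,0],[0,0,0],[0,0,0]], dr=[[0,0,0],[0,0,0],[0,0,0],[0,0,0],[0,0,0]], jaw=[0.005,0.005,0.005,0.005,0.005])

```text
t: 15.63
position: [569.5, -5.9, 143.4]
orientation: [-3.141, -0.001, -0.279]
ft_force: [-0.5, 0.0, 3.7]
gripper_width: 0.156
finger_force: 59.6
```

Run:
```python
from h import *
exec(open("o.py").read())
b=np.mean([manip.read_camera("scene").astype(float) for _ in range(3)],0);np.save("s7.npy",b);s=np.load("scene.npy");s4=np.load("s4.npy")
for c in(291,292,293,294,295):
    for nm,im in(("start",s),("s4",s4),("s6",np.load("s6.npy")),("now",b)):
        print(c,nm,im[238:256,c].mean(1).round(0).astype(int).tolist())
print("1mm z in rows",proj("scene",[628,-22,50])-proj("scene",[628,-22,51]))
```

```text
15.63 [569.53  -5.92 143.4 ] [-3.1412e+00 -1.3000e-03 -2.7950e-01] [-0.46  0.04  3.67] [-0.011 -0.276  0.027]
291 start [78, 76, 90, 96, 85, 67, 53, 50, 52, 66, 87, 96, 97, 108, 123, 130, 131, 127]
291 s4 [90, 86, 88, 92, 88, 74, 58, 50, 51, 56, 71, 95, 109, 111, 118, 130, 136, 133]
291 s6 [107, 110, 106, 92, 72, 56, 50, 55, 76, 100, 108, 99, 99, 118, 132, 138, 137, 134]
291 now [110, 112, 108, 92, 71, 57, 51, 56, 75, 100, 108, 98, 99, 117, 131, 136, 137, 134]
292 start [81, 80, 90, 92, 83, 66, 53, 50, 52, 66, 86, 96, 94, 101, 117, 128, 131, 130]
292 s4 [88, 86, 91, 93, 86, 71, 57, 52, 54, 59, 74, 97, 109, 112, 120, 131, 136, 136]
292 s6 [94, 99, 102, 95, 81, 66, 57, 57, 75, 100, 109, 100, 99, 118, 132, 138, 138, 137]
292 now [91, 100, 103, 95, 81, 67, 57, 58, 75, 101, 109, 99, 98, 118, 133, 138, 138, 136]
293 start [86, 90, 97, 99, 90, 75, 63, 58, 57, 66, 86, 96, 93, 96, 113, 127, 131, 130]
293 s4 [91, 95, 102, 103, 95, 80, 67, 60, 59, 64, 76, 94, 108, 112, 117, 127, 136, 137]
293 s6 [87, 98, 106, 104, 94, 79, 67, 64, 78, 100, 109, 99, 97, 114, 130, 136, 137, 136]
293 now [78, 95, 106, 105, 94, 79, 66, 64, 78, 101, 109, 98, 96, 114, 130, 137, 138, 137]
294 start [91, 96, 104, 104, 95, 81, 67, 62, 60, 67, 84, 95, 94, 96, 113, 127, 131, 130]
294 s4 [96, 101, 109, 109, 100, 86, 72, 65, 63, 65, 77, 93, 106, 109, 111, 123, 134, 137]
294 s6 [85, 100, 110, 109, 100, 86, 73, 68, 78, 99, 108, 98, 92, 105, 122, 132, 132, 129]
294 now [75, 95, 108, 109, 101, 86, 73, 68, 79, 99, 108, 97, 92, 104, 123, 132, 133, 132]
295 start [90, 95, 101, 102, 94, 81, 68, 61, 58, 63, 80, 95, 96, 98, 113, 127, 131, 130]
295 s4 [94, 98, 105, 107, 99, 86, 72, 65, 61, 63, 73, 88, 104, 108, 108, 120, 133, 136]
295 s6 [80, 95, 105, 106, 97, 84, 71, 67, 76, 95, 105, 97, 88, 95, 110, 116, 114, 110]
295 now [73, 91, 104, 106, 98, 83, 71, 67, 76, 95, 105, 98, 89, 95, 110, 118, 117, 115]
1mm z in rows [-0.00722404  0.24781085]
```

Request:
jog_arm(offset=[[0.001,-0.0003,0],[0.001,-0.0003,0],[0.001,-0.0003,0],[0.001,-0.0002,0],[0.001,-0.0003,0],[0,0,0],[0,0,0]], dr=[[0,0,0],[0,0,0],[0,0,0],[0,0,0],[0,0,0],[0,0,0],[0,0,0]], jaw=[0.005,0.005,0.005,0.005,0.005,0.005,0.005])

```text
t: 16.37
position: [574.2, -7.1, 143.5]
orientation: [-3.141, -0.001, -0.279]
ft_force: [-1.7, -0.8, 8.6]
gripper_width: 0.156
finger_force: 60.2
```

Run:
```python
from h import *
exec(open("o.py").read())
b=np.mean([manip.read_camera("scene").astype(float) for _ in range(3)],0);np.save("s8.npy",b)
for nm in("scene","s4","s6","s7","s8"):
    im=np.load(nm+".npy")
    e=[np.interp(80,im[244:251,c].mean(1),np.arange(244,251)) for c in(292,293,294,295)]
    col=im[244:252,290:297].mean((1,2));print(nm,np.round(e,2),col.round(0).tolist())
    for r in(246,248,249,250,251):print("   ",r,im[r,282:307].mean(1).round(0).astype(int).tolist())
```

```text
16.37 [574.18  -7.1  143.52] [-3.1413e+00 -5.0000e-04 -2.7930e-01] [-1.73 -0.85  8.55] [0.056 0.166 0.017]
scene [247.69 247.71 247.78 247.99] [64.0, 59.0, 57.0, 65.0, 84.0, 95.0, 95.0, 101.0]
    246 [52, 80, 108, 115, 105, 97, 97, 89, 69, 52, 52, 57, 60, 58, 53, 58, 75, 88, 95, 100, 112, 115, 95, 63, 39]
    248 [56, 87, 106, 100, 91, 96, 99, 94, 89, 87, 86, 86, 84, 80, 74, 80, 97, 101, 99, 104, 120, 125, 112, 78, 46]
    249 [51, 83, 104, 101, 90, 91, 94, 94, 94, 96, 96, 96, 95, 95, 92, 96, 103, 99, 97, 108, 122, 125, 111, 78, 47]
    250 [45, 76, 104, 108, 101, 96, 95, 96, 97, 97, 94, 93, 94, 96, 97, 100, 100, 92, 94, 112, 125, 123, 104, 71, 46]
    251 [39, 66, 99, 115, 116, 114, 112, 112, 112, 108, 101, 96, 96, 98, 99, 99, 94, 88, 96, 116, 125, 118, 94, 62, 42]
s4 [248.26 248.21 248.18 248.45] [68.0, 59.0, 57.0, 60.0, 72.0, 91.0, 106.0, 110.0]
    246 [55, 84, 115, 126, 119, 106, 90, 72, 57, 51, 54, 59, 63, 61, 56, 57, 67, 86, 100, 113, 126, 124, 100, 67, 41]
    248 [59, 92, 114, 113, 109, 104, 91, 77, 69, 71, 74, 76, 77, 73, 63, 57, 66, 86, 105, 116, 130, 132, 118, 83, 49]
  
[... 1719 characters left out ...]
 98, 65, 45]
s8 [246.16 246.12 246.14 246.23] [64.0, 62.0, 76.0, 98.0, 109.0, 101.0, 96.0, 107.0]
    246 [55, 83, 105, 108, 109, 110, 103, 88, 78, 75, 76, 77, 77, 76, 71, 67, 74, 88, 102, 117, 129, 125, 102, 66, 41]
    248 [58, 86, 103, 98, 89, 95, 105, 110, 111, 112, 112, 110, 108, 106, 105, 104, 105, 107, 105, 115, 130, 133, 118, 84, 49]
    249 [53, 82, 102, 96, 83, 84, 92, 99, 101, 102, 103, 101, 99, 99, 100, 102, 105, 104, 100, 113, 129, 133, 117, 82, 50]
    250 [48, 78, 102, 98, 84, 79, 82, 89, 96, 101, 101, 97, 92, 90, 91, 90, 93, 93, 97, 116, 131, 130, 110, 75, 48]
    251 [41, 68, 93, 96, 84, 77, 81, 94, 110, 117, 119, 114, 105, 97, 89, 83, 83, 87, 100, 121, 131, 124, 99, 65, 45]
```

The clip's front bar stays raised about 6–8 mm and no longer responds to the wedge, so the clip is free with the wedge's 15 mm level part beneath it. I'll ease the press and back the wedge out straight.

Request:
jog_arm(offset=[[0,0,0.0006],[0,0,0.0006],[-0.0019,0.0006,0],[-0.0038,0.0011,0],[-0.0048,0.0014,0],[-0.0048,0.0014,0],[-0.0048,0.0014,0],[-0.0048,0.0014,0],[-0.0048,0.0014,0],[0,0,0]], dr=[[0,0,0],[0,0,0],[0,0,0],[0,0,0],[0,0,0],[0,0,0],[0,0,0],[0,0,0],[0,0,0],[0,0,0]], jaw=[0.005,0.005,0.005,0.005,0.005,0.005,0.005,0.005,0.005,0.005])

```text
t: 17.35
position: [543.2, 1.8, 144.1]
orientation: [3.141, 0.001, -0.279]
ft_force: [0.3, -0.7, -1.8]
gripper_width: 0.158
finger_force: 59.0
```

Run:
```python
from h import *
exec(open("o.py").read())
b=np.mean([manip.read_camera("scene").astype(float) for _ in range(3)],0);np.save("s9.npy",b)
for nm in("scene","s4","s6","s8","s9"):
    im=np.load(nm+".npy")
    print(nm,[np.round(np.interp(80,im[244:251,c].mean(1),np.arange(244,251)),2) for c in(292,293,294,295)])
for r in range(234,256):print(r,np.load("s9.npy")[r,284:305].mean(1).round(0).astype(int).tolist())
```

```text
17.35 [543.21   1.82 144.09] [ 3.1414e+00  7.0000e-04 -2.7890e-01] [ 0.27 -0.73 -1.81] [ 0.078 -0.009 -0.03 ]
scene [np.float64(247.69), np.float64(247.71), np.float64(247.78), np.float64(247.99)]
s4 [np.float64(248.26), np.float64(248.21), np.float64(248.18), np.float64(248.45)]
s6 [np.float64(246.19), np.float64(246.1), np.float64(246.09), np.float64(246.21)]
s8 [np.float64(246.16), np.float64(246.12), np.float64(246.14), np.float64(246.23)]
s9 [np.float64(246.18), np.float64(246.15), np.float64(246.13), np.float64(246.29)]
234 [98, 96, 95, 90, 85, 91, 99, 102, 102, 102, 101, 100, 96, 87, 79, 85, 98, 105, 104, 97, 95]
235 [96, 94, 91, 84, 82, 89, 96, 98, 98, 100, 101, 99, 94, 82, 77, 85, 97, 101, 101, 98, 95]
236 [90, 87, 82, 79, 80, 87, 92, 94, 95, 98, 100, 99, 93, 81, 75, 84, 94, 98, 98, 97, 95]
237 [74, 72, 76, 83, 84, 87, 92, 93, 92, 95, 97, 96, 90, 78, 75, 84, 92, 95, 96, 96, 94]
238 [54, 55, 72, 93, 95, 96, 97, 96, 92, 92, 96, 94, 86, 78, 78, 86, 94, 97, 95, 93, 92]
239 [41, 47, 73, 99, 107, 108, 109, 106, 100, 100, 103, 100, 91, 88, 90, 97, 103, 103, 93, 84, 82]
240 [36, 45,
[... 902 characters left out ...]
00, 102, 102, 101, 99, 100, 100, 100, 102, 99, 98, 112, 128, 132, 116]
250 [102, 105, 98, 95, 96, 98, 100, 101, 101, 99, 93, 94, 97, 96, 93, 90, 95, 115, 130, 130, 110]
251 [100, 114, 118, 117, 118, 118, 118, 118, 119, 114, 106, 106, 110, 112, 107, 100, 106, 123, 131, 123, 98]
252 [88, 115, 128, 132, 133, 134, 133, 133, 133, 129, 125, 124, 128, 129, 126, 122, 123, 130, 128, 112, 83]
253 [72, 103, 123, 133, 137, 137, 138, 137, 138, 137, 135, 134, 136, 136, 135, 134, 132, 129, 117, 92, 63]
254 [54, 80, 105, 123, 132, 135, 136, 138, 138, 138, 138, 138, 138, 137, 137, 135, 130, 116, 96, 70, 47]
255 [40, 57, 79, 101, 116, 124, 130, 134, 136, 137, 137, 137, 136, 133, 129, 125, 115, 94, 70, 50, 37]
```

Request:
jog_arm(offset=[[-0.0096,0.0028,0],[-0.0096,0.0028,0],[-0.0096,0.0028,0],[-0.0096,0.0028,0],[-0.0096,0.0028,0],[0,0,0.015],[0,0,0.02],[0,0.02,0],[0,0.035,0],[0,0.035,0]], dr=[[0,0,0],[0,0,0],[0,0,0],[0,0,0],[0,0,0],[0,0,0],[0,0,0],[0,0,2],[0,0,2],[0,0,2]], jaw=[0.005,0.005,0.005,0.005,0.005,0.005,0.005,0.005,0.005,0.005])

```text
t: 18.33
position: [496.1, 105.2, 179.9]
orientation: [3.141, -0.002, -0.177]
ft_force: [1.0, 0.4, -2.3]
gripper_width: 0.157
finger_force: 58.8
```

Request:
jog_arm(offset=[[0,0.035,0],[0,0.035,0],[0,0.035,0],[0,0.035,0],[0,0.035,0],[0,0.025,0],[0,0,-0.02],[0,0,-0.025],[0,0,-0.02],[0,0,0]], dr=[[0,0,2],[0,0,2],[0,0,2],[0,0,2],[0,0,2],[0,0,0],[0,0,0],[0,0,0],[0,0,0],[0,0,0]], jaw=[0.005,0.005,0.005,0.005,0.005,0.005,0.005,0.005,0.005,0.005])

```text
t: 19.17
position: [493.7, 303.8, 109.9]
orientation: [3.138, 0.006, 0.0]
ft_force: [-1.2, -1.3, -1.9]
gripper_width: 0.153
finger_force: 58.8
```

```bash
python3 o.py
```

```text
19.17 [493.7  303.79 109.94] [3.1377e+00 6.1000e-03 4.0000e-04] [-1.22 -1.28 -1.87] [-0.106  0.107  0.019]
```

Request:
jog_arm(offset=[[0,0,0],[0,0,-0.005],[0,0,-0.003],[0,0,0],[0,0,0]], dr=[[0,0,0],[0,0,0],[0,0,0],[0,0,0],[0,0,0]], jaw=[0.005,0.005,0.005,0.005,0.005])

```text
t: 19.58
position: [496.6, 305.4, 106.9]
orientation: [-3.141, -0.001, -0.0]
ft_force: [0.3, 0.2, -0.9]
gripper_width: 0.153
finger_force: 58.8
```

```bash
python3 o.py
```

```text
19.58 [496.62 305.44 106.88] [-3.1411e+00 -1.0000e-03 -5.0000e-04] [ 0.32  0.16 -0.88] [ 0.01   0.038 -0.02 ]
```

Request:
jog_arm(offset=[[0,0,-0.003],[0,0,-0.003],[0,0,-0.002],[0,0,0],[0,0,0]], dr=[[0,0,0],[0,0,0],[0,0,0],[0,0,0],[0,0,0]], jaw=[0.005,0.005,0.005,0.005,0.005])

```text
t: 20.0
position: [496.4, 305.4, 98.1]
orientation: [-3.141, -0.0, -0.0]
ft_force: [0.4, 0.1, -0.9]
gripper_width: 0.159
finger_force: 59.0
```

```bash
python3 o.py
```

```text
20.0 [496.38 305.42  98.13] [-3.1415e+00 -1.0000e-04 -3.0000e-04] [ 0.42  0.08 -0.92] [ 0.014  0.012 -0.068]
```

Request:
jog_arm(offset=[[0,0,-0.0005],[0,0,-0.0005],[0,0,0],[0,0,0]], dr=[[0,0,0],[0,0,0],[0,0,0],[0,0,0]], jaw=[0.005,0.005,0.005,0.005])

```text
t: 20.33
position: [496.5, 305.6, 98.0]
orientation: [-3.141, -0.001, -0.0]
ft_force: [-2.0, -1.7, 6.4]
gripper_width: 0.153
finger_force: 60.3
```

Request:
jog_arm(offset=[[0,0,0.0005],[0,0,0],[0,0,0],[0,0,0],[0,0,0],[0,0,0.01],[0,0,0.02],[0,0,0.03],[0,0,0.03],[0,0,0.01]], dr=[[0,0,0],[0,0,0],[0,0,0],[0,0,0],[0,0,0],[0,0,0],[0,0,0],[0,0,0],[0,0,0],[0,0,0]], jaw=[0.015,0.02,0.04,0.06,0.08,0.08,0.08,0.08,0.08,0.08])

```text
t: 21.17
position: [497.5, 306.8, 203.1]
orientation: [-3.138, -0.006, 0.0]
ft_force: [1.8, 0.2, 0.9]
gripper_width: 0.938
finger_force: 0.0
```

Request:
jog_arm(offset=[[0.013,-0.033,0],[0.013,-0.033,0],[0.013,-0.033,0],[0.013,-0.033,0],[0.013,-0.033,0],[0.013,-0.033,0],[0.013,-0.033,0],[0.013,-0.033,0],[0.013,-0.033,0],[0.0135,-0.031,0]], dr=[[0,0,-1.6],[0,0,-1.6],[0,0,-1.6],[0,0,-1.6],[0,0,-1.6],[0,0,-1.6],[0,0,-1.6],[0,0,-1.6],[0,0,-1.6],[0,0,-1.6]], jaw=[0.06,0.06,0.06,0.06,0.06,0.06,0.06,0.06,0.06,0.06])

```text
t: 22.0
position: [627.2, -24.8, 198.3]
orientation: [3.141, -0.001, -0.281]
ft_force: [-0.1, -0.6, 0.6]
gripper_width: 0.699
finger_force: 0.0
```

Request:
jog_arm(offset=[[0,0,0],[0,0,0],[0,0,0]], dr=[[0,0,0],[0,0,0],[0,0,0]], jaw=[0.06,0.06,0.06])

```text
t: 22.25
position: [626.7, -22.1, 197.8]
orientation: [-3.141, 0.0, -0.279]
ft_force: [-0.1, 0.7, 0.4]
gripper_width: 0.703
finger_force: 0.0
```

Run:
```python
from h import *
exec(open("o.py").read())
b=np.mean([manip.read_camera("scene").astype(float) for _ in range(2)],0)
t=manip.read_camera("top").astype(float);s=np.load("scene.npy")[...,::-1]
np.save("s10.npy",b)
# fork: tines and handle in top & scene vs start
print("fork diff top",np.abs(t-np.load("top.npy")[...,::-1])[195:240,165:195].mean(), "scene",np.abs(b-s)[180:240,398:430].mean())
for r in range(236,254,2):print(r,b[r,284:305].mean(1).round(0).astype(int).tolist())
```

```text
22.25 [626.67 -22.12 197.79] [-3.1408e+00  4.0000e-04 -2.7930e-01] [-0.07  0.71  0.38] [0.088 0.019 0.012]
fork diff top 12.887572016460906 scene 16.35870949074074
236 [57, 56, 63, 69, 67, 64, 64, 63, 63, 64, 63, 63, 65, 69, 72, 74, 76, 76, 68, 63, 60]
238 [35, 41, 66, 89, 87, 78, 77, 74, 72, 72, 74, 73, 69, 69, 71, 71, 75, 75, 68, 60, 58]
240 [31, 44, 74, 103, 116, 114, 110, 105, 103, 106, 109, 106, 98, 99, 102, 106, 109, 103, 76, 50, 40]
242 [43, 61, 86, 104, 112, 101, 82, 74, 82, 96, 102, 99, 89, 82, 85, 97, 109, 107, 83, 50, 31]
244 [80, 93, 104, 109, 108, 90, 66, 52, 56, 68, 73, 72, 66, 64, 73, 87, 99, 109, 110, 96, 68]
246 [108, 109, 110, 114, 108, 95, 81, 76, 77, 78, 78, 76, 72, 71, 81, 95, 105, 118, 130, 126, 102]
248 [104, 99, 91, 98, 109, 112, 113, 113, 114, 111, 109, 107, 106, 106, 108, 109, 107, 116, 130, 134, 121]
250 [104, 107, 102, 100, 102, 102, 103, 101, 102, 99, 94, 95, 102, 106, 105, 101, 101, 118, 133, 131, 112]
252 [90, 116, 130, 134, 134, 134, 135, 135, 135, 132, 126, 126, 130, 134, 132, 127, 126, 132, 131, 113, 84]
```

Request:
jog_arm(offset=[[0.001,-0.0005,-0.02],[0,0,-0.02],[0,0,-0.015],[0,0,-0.01],[0,0,0],[0,0,0],[0,0,0]], dr=[[0,0,0],[0,0,0],[0,0,0],[0,0,0],[0,0,0],[0,0,0],[0,0,0]], jaw=[0.06,0.06,0.06,0.06,0.06,0.06,0.06])

```text
t: 22.98
position: [628.4, -22.6, 133.9]
orientation: [-3.141, -0.002, -0.279]
ft_force: [-0.4, 0.2, 0.4]
gripper_width: 0.703
finger_force: 0.0
```

Request:
jog_arm(offset=[[0,0,-0.002],[0,0,-0.002],[0,0,0],[0,0,0]], dr=[[0,0,0],[0,0,0],[0,0,0],[0,0,0]], jaw=[0.06,0.06,0.06,0.06])

```text
t: 23.32
position: [627.8, -23.2, 128.9]
orientation: [-3.142, -0.0, -0.28]
ft_force: [1.0, -0.0, -0.7]
gripper_width: 0.703
finger_force: 0.0
```

```bash
python3 o.py
```

```text
23.32 [627.85 -23.18 128.87] [-3.1415e+00 -3.0000e-04 -2.7960e-01] [ 0.98 -0.04 -0.73] [ 0.013 -0.036  0.046]
```

Request:
jog_arm(offset=[[0,0,0],[0,0,0],[0,0,0],[0,0,0],[0,0,0],[0,0,0],[0,0,0],[0,0,0]], dr=[[0,0,0],[0,0,0],[0,0,0],[0,0,0],[0,0,0],[0,0,0],[0,0,0],[0,0,0]], jaw=[0.05,0.043,0.04,0.038,0.036,0.034,0.032,0.03])

```text
t: 23.98
position: [627.9, -22.6, 128.7]
orientation: [-3.141, 0.0, -0.279]
ft_force: [1.0, 3.5, -0.2]
gripper_width: 0.401
finger_force: 60.7
```

Request:
jog_arm(offset=[[0,0,0],[0,0,0],[0,0,0],[0,0,0]], dr=[[0,0,0],[0,0,0],[0,0,0],[0,0,0]], jaw=[0.028,0.026,0.026,0.026])

```text
t: 24.32
position: [627.8, -22.8, 128.7]
orientation: [-3.141, -0.0, -0.279]
ft_force: [0.1, 4.0, -0.4]
gripper_width: 0.403
finger_force: 60.8
```

```bash
python3 o.py
```

```text
24.32 [627.84 -22.82 128.7 ] [-3.1412 -0.     -0.2792] [ 0.06  4.04 -0.44] [ 0.676 -0.114  0.014]
```

Request:
jog_arm(offset=[[0,0.0005,0],[0,0,0.001],[0,0,0.002],[0,0,0.002],[0,0,0.002],[0,0,0]], dr=[[0,0,0],[0,0,0],[0,0,0],[0,0,0],[0,0,0],[0,0,0]], jaw=[0.026,0.026,0.026,0.026,0.026,0.026])

```text
t: 24.82
position: [628.0, -22.7, 136.4]
orientation: [-3.141, -0.001, -0.28]
ft_force: [0.2, 2.4, 0.1]
gripper_width: 0.399
finger_force: 60.8
```

```bash
python3 o.py
```

```text
24.82 [628.01 -22.65 136.37] [-3.1415e+00 -7.0000e-04 -2.7950e-01] [0.23 2.37 0.13] [ 0.565 -0.027 -0.015]
```

Request:
jog_arm(offset=[[0,0,0.003],[0,0,0.003],[0,0,0.003],[0,0,0.003],[0,0,0.004],[0,0,0.004],[0,0,0.005],[0,0,0.01],[0,0,0.01],[0,0,0]], dr=[[0,0,0],[0,0,0],[0,0,0],[0,0,0],[0,0,0],[0,0,0],[0,0,0],[0,0,0],[0,0,0],[0,0,0]], jaw=[0.026,0.026,0.026,0.026,0.026,0.026,0.026,0.026,0.026,0.026])

```text
t: 25.65
position: [629.0, -22.6, 183.8]
orientation: [-3.141, -0.004, -0.28]
ft_force: [0.2, 0.6, -0.3]
gripper_width: 0.408
finger_force: 60.8
```

Run:
```python
from h import *
exec(open("o.py").read())
print(manip.get_obs()["gripper_width"],manip.get_obs()["finger_force"])
b=manip.read_camera("scene");np.save("s11.npy",b)
for r in range(238,254,2):print(r,b[r,284:305].mean(1).round(0).astype(int).tolist())
# tray: inner floor via both views
t=manip.read_camera("top").astype(float).mean(2)
print("tray row v=235",t[235,340:392].round(0).astype(int).tolist());print("tray col u=365",t[208:264,365].round(0).astype(int).tolist())
s=b.astype(float).mean(2);print("scene row 217",s[217,158:212].round(0).astype(int).tolist());print("col 185",s[190:246,185].round(0).astype(int).tolist())
```

```text
25.65 [629.04 -22.56 183.84] [-3.1406 -0.0041 -0.2796] [ 0.21  0.64 -0.3 ] [ 0.047 -0.099  0.023]
0.40832066114273147 60.79864025115967
238 [33, 30, 34, 37, 41, 43, 49, 51, 53, 60, 68, 69, 64, 61, 68, 72, 72, 65, 63, 61, 60]
240 [22, 19, 30, 50, 70, 78, 80, 75, 69, 78, 87, 84, 72, 68, 65, 57, 49, 41, 38, 37, 40]
242 [38, 59, 77, 99, 119, 127, 119, 101, 87, 90, 94, 86, 81, 84, 85, 83, 80, 74, 66, 48, 31]
244 [77, 97, 105, 111, 113, 111, 98, 79, 66, 68, 74, 74, 76, 84, 92, 98, 107, 116, 118, 100, 69]
246 [116, 128, 126, 122, 121, 116, 103, 85, 69, 63, 65, 73, 93, 112, 122, 131, 135, 137, 137, 128, 102]
248 [125, 137, 139, 139, 139, 138, 129, 109, 86, 76, 77, 86, 106, 127, 138, 139, 140, 139, 139, 136, 119]
250 [118, 135, 140, 140, 139, 139, 137, 132, 124, 116, 113, 117, 127, 135, 139, 140, 140, 140, 138, 131, 112]
252 [93, 121, 134, 139, 141, 140, 139, 140, 139, 138, 138, 138, 140, 140, 140, 140, 140, 137, 131, 113, 83]
tray row v=235 [145, 144, 144, 144, 145, 145, 133, 106, 90, 88, 90, 92, 96, 96, 94, 95, 95, 94, 94, 94, 95, 94, 94, 91, 93, 94, 91, 96, 94, 95, 92, 94, 94, 93, 91, 94, 93, 93, 88, 85, 66, 55, 85, 120, 140, 145, 144, 147, 147, 146, 147, 144]
tray col u=365 [135, 135, 136, 137, 139, 140, 138, 122, 92, 62, 57, 74, 89, 93, 95, 95, 92, 95, 95, 94, 94, 92, 92, 94, 94, 92, 95, 94, 93, 94, 92, 96, 92, 95, 94, 92, 94, 94, 92, 95, 93, 92, 89, 80, 82, 92, 103, 120, 137, 143, 143, 145, 146, 147, 146, 146]
scene row 217 [140, 139, 139, 131, 107, 80, 56, 53, 69, 80, 81, 81, 82, 81, 81, 81, 81, 82, 81, 82, 81, 81, 81, 82, 82, 81, 82, 82, 82, 81, 82, 82, 82, 81, 81, 82, 81, 82, 83, 81, 82, 82, 81, 81, 81, 79, 77, 79, 103, 127, 136, 135, 136, 136]
col 185 [140, 140, 140, 140, 140, 139, 133, 117, 90, 65, 51, 48, 49, 60, 72, 80, 81, 82, 82, 81, 81, 81, 81, 82, 82, 81, 82, 82, 82, 81, 81, 82, 80, 82, 82, 82, 82, 82, 82, 82, 81, 79, 65, 52, 47, 48, 50, 64, 89, 111, 122, 125, 129, 130, 133, 134]
```

The clip is off the shaft and held: the washer is fully visible, and the grip reads 60 N at 35 mm. I'm carrying it to the tray.

Request:
jog_arm(offset=[[-0.01,-0.017,0],[-0.019,-0.032,0],[-0.019,-0.032,0],[-0.019,-0.032,0],[-0.019,-0.032,0],[-0.019,-0.032,0],[-0.019,-0.032,0],[-0.019,-0.032,0],[-0.014,-0.025,0],[0,0,0]], dr=[[0,0,2],[0,0,2],[0,0,2],[0,0,2],[0,0,2],[0,0,2],[0,0,2],[0,0,2],[0,0,0],[0,0,0]], jaw=[0.026,0.026,0.026,0.026,0.026,0.026,0.026,0.026,0.026,0.026])

```text
t: 26.58
position: [466.1, -295.9, 180.0]
orientation: [3.139, 0.003, -0.01]
ft_force: [-0.5, -0.2, -0.7]
gripper_width: 0.405
finger_force: 60.8
```

Run:
```python
from h import *
exec(open("o.py").read());print(manip.get_obs()["gripper_width"])
print(plane("scene",184.5,214.7,25),plane("scene",184.5,197.5,25),plane("scene",184.5,232,25))
print(plane("top",346.8,215.3,20),plane("top",383.2,254.5,20))
```

```text
26.58 [ 466.06 -295.93  180.02] [ 3.1387e+00  3.0000e-03 -1.0400e-02] [-0.47 -0.21 -0.74] [-0.077 -0.029  0.055]
0.40467947570365154
[ 475.04105772 -290.02737601   25.        ] [ 413.81898721 -291.94243816   25.        ] [ 532.69460106 -288.22393947   25.        ]
[ 534.58103199 -234.02462759   20.        ] [ 408.8489033  -347.57985411   20.        ]
```

Request:
jog_arm(offset=[[0.003,0.002,-0.015],[0.001,0.001,-0.025],[0,0,-0.025],[0,0,-0.015],[0,0,-0.01],[0,0,0],[0,0,0],[0,0,0]], dr=[[0,0,0],[0,0,0],[0,0,0],[0,0,0],[0,0,0],[0,0,0],[0,0,0],[0,0,0]], jaw=[0.026,0.026,0.026,0.026,0.026,0.026,0.026,0.026])

```text
t: 27.25
position: [475.6, -285.8, 91.8]
orientation: [3.141, -0.002, -0.0]
ft_force: [1.1, 0.5, -0.3]
gripper_width: 0.403
finger_force: 60.8
```

```bash
python3 o.py
```

```text
27.25 [ 475.55 -285.85   91.78] [ 3.1409e+00 -1.5000e-03 -2.0000e-04] [ 1.07  0.53 -0.26] [ 0.047  0.005 -0.025]
```

Request:
jog_arm(offset=[[0,0,-0.005],[0,0,-0.005],[0,0,-0.003],[0,0,0],[0,0,0]], dr=[[0,0,0],[0,0,0],[0,0,0],[0,0,0],[0,0,0]], jaw=[0.026,0.026,0.026,0.026,0.026])

```text
t: 27.67
position: [474.6, -285.6, 77.5]
orientation: [-3.141, 0.0, -0.0]
ft_force: [0.3, -0.7, 0.3]
gripper_width: 0.404
finger_force: 60.8
```

Request:
jog_arm(offset=[[0,0,-0.001],[0,0,-0.001],[0,0,0],[0,0,0]], dr=[[0,0,0],[0,0,0],[0,0,0],[0,0,0]], jaw=[0.026,0.026,0.026,0.026])

```text
t: 28.0
position: [475.0, -285.7, 76.0]
orientation: [3.141, -0.0, -0.0]
ft_force: [-1.0, 0.4, 2.7]
gripper_width: 0.402
finger_force: 62.9
```

Request:
jog_arm(offset=[[0,0,-0.001],[0,0,0],[0,0,0]], dr=[[0,0,0],[0,0,0],[0,0,0]], jaw=[0.026,0.026,0.026])

```text
t: 28.25
position: [475.1, -285.7, 76.0]
orientation: [3.141, -0.001, -0.0]
ft_force: [-6.1, 3.0, 12.9]
gripper_width: 0.404
finger_force: 68.8
```

Request:
jog_arm(offset=[[0,0,0.001],[0,0,0],[0,0,0],[0,0,0],[0,0,0],[0,0,0],[0,0,0],[0,0,0]], dr=[[0,0,0],[0,0,0],[0,0,0],[0,0,0],[0,0,0],[0,0,0],[0,0,0],[0,0,0]], jaw=[0.026,0.026,0.034,0.037,0.04,0.044,0.048,0.05])

```text
t: 28.92
position: [474.7, -285.6, 75.5]
orientation: [-3.141, 0.0, -0.0]
ft_force: [0.3, -0.2, -0.4]
gripper_width: 0.583
finger_force: 0.0
```

Request:
jog_arm(offset=[[0,0,0.003],[0,0,0.01],[0,0,0.03],[0,0,0.04],[0,0,0.04],[0.03,0.02,0.01],[0.03,0.02,0],[0.03,0.02,0],[0.03,0.02,0],[0,0,0]], dr=[[0,0,0],[0,0,0],[0,0,0],[0,0,0],[0,0,0],[0,0,0],[0,0,0],[0,0,0],[0,0,0],[0,0,0]], jaw=[0.05,0.05,0.05,0.05,0.05,0.05,0.05,0.05,0.05,0.05])

```text
t: 29.75
position: [599.8, -198.1, 209.8]
orientation: [-3.137, -0.004, 0.009]
ft_force: [-1.1, 1.8, -0.3]
gripper_width: 0.584
finger_force: 0.0
```

Request:
jog_arm(offset=[[0.03,0.03,0.01],[0.03,0.03,0.01],[0.02,0.03,0],[0,0,0],[0,0,0]], dr=[[0,0,0],[0,0,0],[0,0,0],[0,0,0],[0,0,0]], jaw=[0.05,0.05,0.05,0.05,0.05])

```text
t: 30.17
position: [673.2, -114.1, 228.5]
orientation: [-3.139, -0.001, 0.006]
ft_force: [0.2, -0.0, 0.1]
gripper_width: 0.582
finger_force: 0.0
```

Run:
```python
from h import *
exec(open("o.py").read())
b=np.mean([manip.read_camera("scene").astype(float) for _ in range(3)],0)
t=np.mean([manip.read_camera("top").astype(float) for _ in range(3)],0)
k=lambda im,u,v,r:np.clip(1.4*cv2.resize(im[v-r:v+r,u-r:u+r,::-1],(300,300),interpolation=cv2.INTER_CUBIC),0,255).astype(np.uint8)
cv2.imwrite("pics/end.png",np.vstack([np.hstack([k(b,185,218,27),k(b,414,210,30)]),np.hstack([k(t,365,236,25),k(t,178,217,25)])]))
```

```text
30.17 [ 673.24 -114.11  228.48] [-3.1395e+00 -9.0000e-04  5.6000e-03] [ 0.21 -0.05  0.07] [-0.033  0.015  0.016]
```

View pics/end.png

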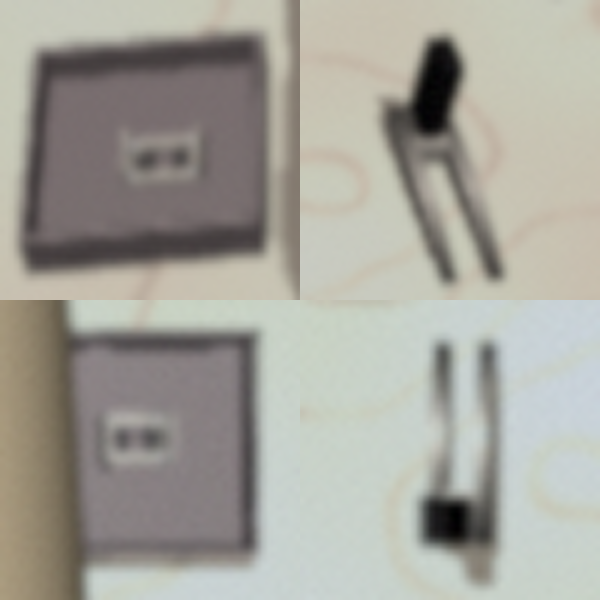

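The final picture shows the clip flat with ears up near the tray's middle (scene tile (162,158), top tile (138,438)), and the wedge upright on the bench. I'm handing in.

```bash
python3 -c "
from plant import manip
print(manip.hand_in())"
```

```text
the job is handed in; nothing more can be done
None
```

The job is handed in with no verdict returned: the clip lies flat, ears up, near the middle of the tray and the wedge stands upright on the bench, but I inferred the wedge's lift past the 43.5 mm mark only from the snap in the forces and a 6–8 mm rise in the camera images.

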